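# Refit the battery-box cover at the microscope station

### The job

Refit the white cover on the microscope lamp's battery box: with the cover's top edge tipped up, hook the orange lip at its lower end under the orange ledge at the low end of the open bay, then swing the top edge down and press it past the two spring roller catches until the cover lies flush in its recess; the thin ledge is fragile, so feel your way and never force the cover against it with more than about 30 N. Then turn the orange lock knob clockwise past its click to its stop, so that its steel tab holds the cover, and let go. Leave the spectacles, the jar and the black disc where they are.

Things in the scene. Friction and masses are not known exactly. Their poses are not given: they have to be found in the camera images.
- cover_grip (a point): Point to grip in the black rib (36 x, 16 y, 36 mm tall, outside) of the loose white cover, 0.13 kg: plate 112 (x) x 90 (y) x 8 mm. It is 23 mm above the plate's outer face, 31 above its underside; the plate spans x = -43 to +69 mm, y = +-45 from it. Axes: x from lip to top edge, y across, z out of the outside face. The cover starts on the table, underside down, left or right, the box opposite.
- cover_lip (a point): Middle of the free end of the cover's orange lip: 11 mm long, 80 mm wide, 4 mm thick, it continues the plate's underside at its -x end. The point is halfway through the lip's thickness, 2 mm above the underside; (-54, 0, -29) mm from cover_grip, same axes.
- bay_seat (a point): Centre of the recess in the fixed battery box (grey top 210 x 208 mm, sloping up 16 degrees from its low front), at the level of the black shelf the cover rests on. Axes: x up the slope, y across, z square out of the face. Shut, the cover's axes match these, cover_grip is at (-13, 0, 31) mm. Recess 8 mm deep; upper wall at x = 58, side walls y = +-47, shelf's lower edge x = -51 mm.
- lock (a joint): Lock knob's turn in rad: near 0 open (steel tab to the side, clear of the cover), 1.4 locked, at its stop (tab over the cover's top edge). Turns clockwise seen from outside the face. A spring detent resists with up to about 0.1 N m before half-way (0.7), then pulls the knob on to the stop. The tab passes 2 mm over a fully shut cover; it cannot hold one that is not.
- lock_grip (a point): On the lock knob's axis, (90, 0, 37) mm from bay_seat, in its orange bar: 14 mm thick, 42 long, top at z = 50, foot at z = 14 mm. z is the turning axis, out of the face; it turns with the knob. The steel tab lies along the bar: 14 mm wide, reaching 51 mm to one side, z = 10 to 14. At joint 0 the tab points along (-0.17, -0.985) in bay_seat's x, y; at 1.4 it points to -x, over the cover.
- jar_mid (a point): Bystander: amber specimen jar with black cap, 44 mm diameter, 65 mm high; this point is at its middle.
- bay_catch (a point): Midway between two fixed-on-the-box spring roller catches, at (42, 0, 13) mm from bay_seat, same axes. Each steel roller (10 mm diameter, 12 mm long, along x, top at z = 18) stands at y = +-48 mm and overhangs the recess by 4 mm. They spring apart: a hooked cover rests on them, top edge proud, until about 10 N there (20 N at the rib) pushes its side edges past; they then hold it down.
- ledge: Fixed, fragile orange ledge bar; origin in the middle of its lower front edge, at (-57, 0, 6) mm from bay_seat, same axes. It spans the recess, is 5 mm thick (z = 6 to 11) and roofs a pocket running from the shelf's edge (x = -51) to an end wall (x = -69), its floor 8 mm below the shelf, so a tipped cover's lip can dip in under the ledge. The plate (8 mm) stops against the ledge.
- spectacles: Bystander: open spectacles, 140 mm wide, 140 mm deep, 47 mm high, standing on the table. Origin under the middle of the front.
- disc: Bystander: black specimen disc with white spots, 72 mm diameter, 6 mm thick, lying flat. Origin at the centre of its underside.
Things that resemble listed ones, but are neither listed nor needed, are in the scene too. Several things look just like the part that bears cover_grip: the one meant starts farthest to the robot's left.

How it is judged:
On the way, in this order (a step that is already met when the one before it is completed fails the run):
1. the lip is at least 4 mm under the ledge while the cover's top edge is still tipped up (over 0.06 rad off the face) (x of cover_lip in the frame of bay_seat below -0.061 m and z of cover_lip in the frame of bay_seat between -0.012 and 0.006 m and y of cover_lip in the frame of bay_seat between -0.01 and 0.01 m and angle between the z axis of cover_grip and the z axis of bay_seat, either way round above 0.06 rad), for 0.1 s.
2. the cover is swung shut, flush with the face within 0.03 rad, lip still under the ledge (x of cover_lip in the frame of bay_seat below -0.06 m and z of cover_lip in the frame of bay_seat below 0.006 m and angle between the z axis of cover_grip and the z axis of bay_seat, either way round below 0.03 rad), for 0.2 s.
3. the lock knob is turned past its click (value of joint lock above 1.15 rad), for 0.2 s.
At the end, for the whole second after the job is handed in: The cover lies at rest in its recess, flush within 0.03 rad and 3 mm, its lip at least 3 mm under the ledge, and the lock knob is past its click, beyond 1.15 rad, and still (all of step 2 and y of cover_lip in the frame of bay_seat between -0.006 and 0.006 m and z of cover_grip in the frame of bay_seat below 0.034 m and value of joint lock above 1.15 rad and velocity of joint lock below 0.1 rad/s and linear speed of cover below 0.01 m/s); the robot touches nothing.
It fails at once if the spectacles are moved more than 30 mm (distance of spectacles from where it was at the start of the episode above 0.03 m).
It fails at once if the jar is moved more than 30 mm (distance of jar_mid from where it was at the start of the episode above 0.03 m).
It fails at once if the black disc is moved more than 30 mm (distance of disc from where it was at the start of the episode above 0.03 m).
It fails at once if the cover is forced against the ledge with over 30 N (contact force between cover and ledge above 30 N).
It also fails if it takes over 64 s, if anything falls off the work surface, if the arm or the gripper's body presses on something with over 40 N, if the wrist force passes 120 N, or if a joint passes its speed limit or range.

### The arm

A 7-joint arm with a two-finger parallel gripper is mounted at the origin on the work surface. World frame = base frame: x ahead of the robot, y to its left, z up, the work surface at z = 0. Lengths are in m, angles in rad, forces in N, time in s.
With the tool pointing down it reaches from about 0.4 to 0.9 m from the base axis. Payload 5.5 kg.
Tool frame: the origin (TCP) lies midway between the tips of the shut fingers; the grasp point (between the pads) lies 19 mm behind it; z points along the fingers, y is the direction in which the jaws open and shut (so a half turn about z gives the same grasp; the last joint's range is limited). The gripper opens to 92 mm and grips with 3 to 60 N. Pads are 19 mm wide; open, the fingers measure 130 mm over their backs; the gripper's body (75 mm by 190 mm) begins 47 mm behind the grasp point.
Start: joints at [-0.947, 0.501, -0.427, 1.55, 0.221, 1.138, -0.21], TCP at [0.229, 0.608, 0.199] pointing down, gripper open.
Joint ranges: [-2.88, 2.88], [-0.31, 2.03], [-1.54, 1.56], [0.2, 2.42], [-1.41, 4.55], [0.19, 2.02], [-2.57, 2.57]. Speed limits (rad/s): [2.57, 2.57, 3.14, 3.14, 3.14, 3.14, 3.14].

### API

Orientations are given as a rotation vector (axis times angle).
In Python, from plant import arm gives the robot as it stands.
- The arm moves only by the tool jog_arm, never from a script. Its argument "steps" is text: rows parted by semicolons, each of 7 numbers parted by spaces: the shift along the tool's x, y, z in cm, then the turn, a rotation vector about the tool's x, y, z in degrees, then the opening, from -1 (shut) to 1 (fully open). A call has 1 to 8 rows; each row shifts and turns the pose as measured when the row begins, along the tool's axes as they then stand; what a row does not reach is not made up. A row lasts 1/10 s, in which the tool goes at most 50 mm and 8.59 degrees, less where a joint would pass 70% of its speed; a pose out of reach is approached as far as the arm can. A call is refused whole if a number of a shift passes 5 or a number of a turn 8.59, either way. A call with a gripper value outside its range is refused whole. The fingers move at their own pace and stop on an object; "grip_force" is the grip in N (left out, the last holds). Time passes only in rows, so rows that do not move let the fingers close. It gives the time, the measured TCP pose, the force and the opening at its end, in the units of the state.
- arm.read_state(): the state, without advancing time (a new reading comes with each control period).
- arm.grab_frame(name): name is "scene" or "side" or "wrist"; returns (picture, depth): 420x560x3 uint8, red, green, blue; 420x560 float32, m along the optical axis (not along the pixel's ray), 0 where there is no reading.
- arm.camera_info(name): a dict with "fx", "fy", "cx", "cy" (pixels), "k1" (the pictures are not rectified: a ray, as slopes to the right and down, at radius r is drawn at 1 + k1 r^2 times it, then the intrinsics apply), "pose" (4x4, takes a point from camera to world coordinates). Camera axes: x right, y down, z forward; pixel columns grow to the right and rows downward; lengths in m; the calibration is good to about 2 mm. A picture is of the moment at which its call begins: read the wrist's pose just before it. camera_info takes no time and is no camera call; for the wrist camera it gives the pose at the moment of the call.
- arm.close_job(): hands the job in, once; it reports no verdict.
The state is a dict: "time_s": time; "joints": joint angles; "joint_velocities": joint speeds; "effort": joint torques, N m; "position": TCP position; "tcp_rot": TCP orientation; "contact_force": force on the tool from outside, world axes, zero at the start; "torque": the same for the moment, N m; "width": finger opening in m.
Only numpy, scipy, OpenCV 4.12 (cv2) and the standard library are available. Lean on these libraries where they do the work, as an engineer would, in place of code of your own. Each camera call takes 0.05 s, during which the arm holds its last target. There are 200 camera calls.

## Working session

There is one attempt and no reset: what is moved stays moved. The work goes in short steps, Python scripts to look and compute and a tool call to move; the robot and the scene stay as the last step left them, time stands still between calls to the robot, and variables do not carry over. Pictures are saved under pics/ and viewed, about 8 in all and at most 12, crops included, and the job is handed in when it is done.

Besides the shell and the picture viewer there is one more tool, called after "Request:" in YAML: its name, and indented under it one key for each argument. jog_arm: Moves the arm, as the interface text tells. Its arguments: {"type":"object","properties":{"steps":{"type":"string"},"grip_force":{"type":"number"}},"required":["steps"]}

```bash
ls; mkdir -p pics; python3 - <<'E'
from plant import arm
import cv2,numpy as np
s=arm.read_state();print(s)
for n in ["scene","side"]:
    im,d=arm.grab_frame(n);np.savez(f"pics/{n}0.npz",im=im,d=d)
    i=arm.camera_info(n);print(n,{k:(np.round(v,4).tolist() if k=='pose' else v) for k,v in i.items()})
    cv2.imwrite(f"pics/{n}0.png",im[:,:,::-1])
E
```

```text
pics
{'time_s': 0.0, 'joints': array([-0.94679008,  0.50184911, -0.42677467,  1.55143169,  0.22079343,
        1.13828788, -0.21030325]), 'joint_velocities': array([ 0.00013616, -0.00167785,  0.00069417,  0.00095012,  0.00033076,
       -0.00021247,  0.00025247]), 'effort': array([ 1.35907223e-03, -5.66601884e+01, -5.81592143e+00, -2.79101157e+01,
       -6.86862110e-02,  3.08575749e-02,  1.83836187e-04]), 'position': array([0.22925281, 0.60743525, 0.19748377]), 'tcp_rot': array([-5.63562168e-01, -3.09021022e+00,  2.95020778e-03]), 'contact_force': array([-0.12793852, -0.23054424,  0.02619686]), 'torque': array([-0.01551388,  0.00580019,  0.02098016]), 'width': 0.09189933318183387}
scene {'fx': 500.50614481701234, 'fy': 500.50614481701234, 'cx': 283.5939059222635, 'cy': 215.09406694909012, 'k1': -0.1181384978567007, 'pose': [[0.4674, 0.4912, -0.735, 1.2193], [0.8839, -0.2734, 0.3794, -0.3647], [-0.0146, -0.827, -0.562, 0.6225], [0.0, 0.0, 0.0, 1.0]]}
side {'fx': 423.843931842132, 'fy': 423.843931842132, 'cx': 289.94525422992086, 'cy': 212.7444716255504, 'k1': -0.0915168770314039, 'pose': [[0.9899, -0.0925, 0.107, 0.4585], [-0.1414, -0.6496, 0.747, -0.7184], [0.0004, -0.7547, -0.6561, 0.748], [0.0, 0.0, 0.0, 1.0]]}
```

View pics/scene0.png

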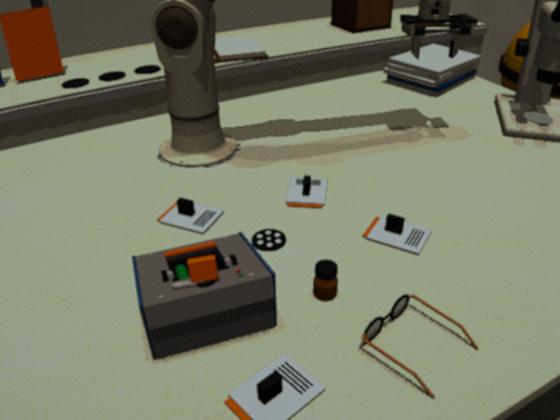

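View pics/side0.png

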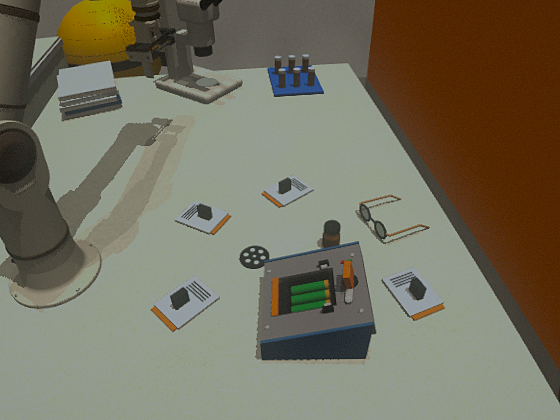

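Scene view: four look-alike white covers, with ribs at scene pixels (186,207), (307,185), (395,224) and (270,386). In the side view they are at (180,298), (204,212), (286,186) and (417,288). The box is at scene (205,290), with the knob at (203,268). I'll compute which cover has the largest y.

```bash
cat > h.py <<'E'
import numpy as np,cv2
from plant import arm
from scipy.spatial.transform import Rotation as R
def K(i): return np.array([[i['fx'],0,i['cx']],[0,i['fy'],i['cy']],[0,0,1.]]),np.array([i['k1'],0,0,0,0.])
def cloud(i,d):
    k,D=K(i);v,u=np.mgrid[:420,:560]
    n=cv2.undistortPoints(np.stack([u,v],-1).reshape(-1,1,2).astype(float),k,D).reshape(420,560,2)
    P=np.dstack([n*d[...,None],d]);P=P@i['pose'][:3,:3].T+i['pose'][:3,3];P[d==0]=np.nan
    return P
def proj(i,p):
    k,D=K(i);T=np.linalg.inv(i['pose']);q=np.atleast_2d(p)@T[:3,:3].T+T[:3,3]
    return cv2.projectPoints(q,np.zeros(3),np.zeros(3),k,D)[0].reshape(-1,2)
def boxframe(): 
    return np.load('box.npy')
E
python3 - <<'E'
from h import *
C={}
for n,px in [("scene",[(186,207),(307,185),(395,224),(270,386),(203,262),(268,239),(326,267),(385,235),(422,225)]),("side",[(180,298),(204,212),(286,186),(417,288),(348,270),(254,257),(332,227)])]:
    f=np.load(f'pics/{n}0.npz');i=arm.camera_info(n);P=cloud(i,f['d']);C[n]=(f['im'],P)
    for u,v in px:print(n,(u,v),np.round(np.nanmedian(P[v-1:v+2,u-1:u+2].reshape(-1,3),0),3))
    # target cover plate: white pts near z .008
    im=f['im'].astype(int);
    m=(abs(P[...,2]-.008)<.004)
    print(n,'table z',np.round(np.nanmedian(P[...,2][(abs(P[...,2])<.01)]),4))
# box face plane fit from both
for n in C:
    im,P=C[n];
    c=dict(scene=(205,290),side=(315,300))[n]
    u,v=c;Q=P[v-70:v+60,u-75:u+75].reshape(-1,3);Q=Q[np.isfinite(Q).all(1)&(Q[:,2]>.05)]
    best=0;rng=np.random.default_rng(0)
    for _ in range(600):
        a,b,c_=Q[rng.integers(len(Q),size=3)];N=np.cross(b-a,c_-a);l=np.linalg.norm(N)
        if l<1e-6:continue
        N/=l
        if N[2]<0:N=-N
        if abs(N[2]-np.cos(.279))>.05:continue
        k=abs((Q-a)@N)<.0025
        if k.sum()>best:best=k.sum();kk=k
    q=Q[kk];m=q.mean(0);N=np.linalg.svd(q-m,full_matrices=False)[2][2];N*=np.sign(N[2])
    print(n,'face',best,np.round(N,4),'tilt',np.degrees(np.arccos(N[2])),'d',N@m,'mean',m)
    # in-plane rectangle
    ex=np.array([0,0,1])-N*N[2];ex/=np.linalg.norm(ex);ey=np.cross(N,ex)
    ab=(q-m)@np.c_[ex,ey]
    r=cv2.minAreaRect(ab.astype(np.float32)*1000);print('rect mm',r,'centre',m+ex*r[0][0]/1e3+ey*r[0][1]/1e3,'ex',ex)
E
```

```text
scene (186, 207) [ 0.317 -0.137  0.034]
scene (307, 185) [0.373 0.132 0.04 ]
scene (395, 224) [0.588 0.216 0.034]
scene (270, 386) [ 0.824 -0.186  0.042]
scene (203, 262) [ 0.648 -0.207  0.147]
scene (268, 239) [ 0.475 -0.017  0.006]
scene (326, 267) [0.667 0.    0.067]
scene (385, 235) [0.585 0.197 0.01 ]
scene (422, 225) [0.585 0.298 0.001]
scene table z 0.0012
side (180, 298) [ 0.308 -0.146  0.037]
side (204, 212) [0.355 0.131 0.032]
side (286, 186) [0.581 0.214 0.031]
side (417, 288) [ 0.808 -0.193  0.039]
side (348, 270) [ 0.64  -0.213  0.15 ]
side (254, 257) [ 0.472 -0.021  0.008]
side (332, 227) [ 0.66  -0.007  0.066]
side table z 0.0007
scene face 4444 [-0.2723  0.0371  0.9615] tilt 15.950004075298029 d -0.08080835221553953 mean [ 0.59928688 -0.20553824  0.09360216]
rect mm ((-20.519500732421875, 3.3944625854492188), (208.04953002929688, 215.58956909179688), 89.94140625) centre [ 0.58019736 -0.19950771  0.08796343] ex [ 0.95267504 -0.12998489  0.27479846]
side face 5719 [-0.2728  0.0355  0.9614] tilt 15.966038099668276 d -0.08007519238208086 mean [ 0.58129425 -0.21304332  0.08949209]
rect mm ((-4.595024108886719, 13.016860961914062), (212.26670837402344, 210.12399291992188), 89.95348358154297) centre [ 0.57859126 -0.19956559  0.08822815] ex [ 0.95340382 -0.12393149  0.27506752]
```

The target is the cover at (0.585, 0.215), which has the largest y. Next I'll get its yaw, the wrist camera mount, and a rectified face map to get bay_seat coarsely.

```bash
cat >> h.py <<'E'
def Ttool(s):
    T=np.eye(4);T[:3,:3]=R.from_rotvec(s['tcp_rot']).as_matrix();T[:3,3]=s['position'];return T
def ontoz(i,uv,p0,n):
    "intersect pixel rays with plane"
    k,D=K(i);r=cv2.undistortPoints(np.array(uv,float).reshape(-1,1,2),k,D).reshape(-1,2)
    r=np.c_[r,np.ones(len(r))]@i['pose'][:3,:3].T;o=i['pose'][:3,3]
    return o+r*(((p0-o)@n)/(r@n))[:,None]
def rect(i,im,F,half,s,z=0,c=(0,0)):
    "orthophoto of plane z of frame F; up = +x, left = +y; s px per m"
    n=int(2*half*s);b,a=np.meshgrid(np.arange(n),np.arange(n))
    x=half-a/s+c[0];y=half-b/s+c[1];p=np.stack([x,y,0*x+z],-1).reshape(-1,3)@F[:3,:3].T+F[:3,3]
    uv=proj(i,p).reshape(n,n,2).astype(np.float32);return cv2.remap(im,uv[...,0],uv[...,1],1)
E
python3 - <<'E'
from h import *
s=arm.read_state();w=arm.camera_info('wrist');print(np.round(np.linalg.inv(Ttool(s))@w['pose'],4),w['fx'])
N=np.array([-.2725,.0363,.9615]);N/=np.linalg.norm(N);ex=np.array([.953,-.127,.2748]);ex-=N*(ex@N);ex/=np.linalg.norm(ex);ey=np.cross(N,ex)
F=np.eye(4);F[:3,:3]=np.c_[ex,ey,N];F[:3,3]=[.5794,-.1995,.0881];np.save('face.npy',F)
f=np.load('pics/side0.npz');i=arm.camera_info('side')
a=rect(i,f['im'],F,.12,2000)
G=np.eye(4);G[:3,3]=[.59,.21,.008];b=rect(i,f['im'],G,.1,2400)
cv2.imwrite('pics/r1.png',cv2.resize(np.hstack([a,b]),(800,400))[:,:,::-1])
for n in ['side','scene']:
    f=np.load(f'pics/{n}0.npz');i=arm.camera_info(n);g=rect(i,f['im'],G,.1,1000).astype(int)
    m=(g.min(-1)>105)&(abs(g[...,0]-g[...,2])<35);
    mo=(g[...,0]-g[...,2]>80);k=np.argwhere(mo);print(n,'orange centre',.69-k.mean(0)[0]/1e3 if len(k) else 0,.31-k.mean(0)[1]/1e3,len(k),cv2.minAreaRect(k.astype(np.float32)))
E
```

```text
[[ 6.000e-04 -9.658e-01 -2.592e-01  6.890e-02]
 [ 1.000e+00  8.000e-04 -7.000e-04  4.000e-04]
 [ 9.000e-04 -2.592e-01  9.658e-01 -1.866e-01]
 [ 0.000e+00  0.000e+00  0.000e+00  1.000e+00]] 371.158409124665
side orange centre 0.5367496561210454 0.1890302613480055 727 ((153.4703826904297, 120.94325256347656), (10.163854598999023, 77.75348663330078), 32.68055725097656)
scene orange centre 0.5420906148867314 0.19165533980582525 618 ((148.017578125, 118.19125366210938), (8.11949634552002, 79.61148834228516), 32.61924362182617)
```

View pics/r1.png

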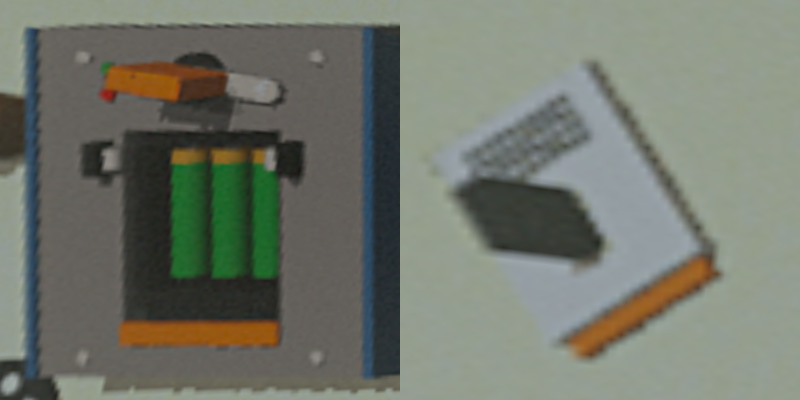

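Orthophotos at 0.6 mm/px:
- **Left (box face):** recess upper wall at row 131, side walls at columns 123 and 280, ledge front edge at row 320. bay_seat is therefore about (-16.6, -1, -8) mm from the face centre. The bar lies roughly along y with its tab to -y (right).
- **Right (cover):** lip centre at (640,305), cover x yaw about 32.7°, grip about (0.580, 0.216).

Next I'll look at the box with the wrist camera.

```bash
cat >> h.py <<'E'
def plan(Tt,rows=None,vmax=4.5,smax=8.4):
    s=arm.read_state();T=Ttool(s);d=np.linalg.norm(Tt[:3,3]-T[:3,3])*100
    rv=R.from_matrix(T[:3,:3].T@Tt[:3,:3]).as_rotvec(degrees=True);a=np.linalg.norm(rv)
    n=rows or max(1,int(np.ceil(max(d/vmax,a/smax))));print('t',round(s['time_s'],2),'dist cm',round(d,2),'ang',round(a,2),'rows',n,'F',np.round(s['contact_force'],1),'w',round(s['width'],4))
    st=R.from_rotvec(rv/n,degrees=True).as_matrix();dw=(Tt[:3,3]-T[:3,3])/n*100;Rc=T[:3,:3]
    o=[]
    for k in range(n):
        o.append(' '.join(f'{x:.2f}' for x in np.r_[Rc.T@dw,rv/n]));Rc=Rc@st
    print('; '.join(o))
def pose(p,yawframe,x=None):
    T=np.eye(4);T[:3,:3]=yawframe;T[:3,3]=p;return T
def toolR(ex,n):
    "tool x along ex, tool z along -n"
    z=-n/np.linalg.norm(n);x=ex-z*(ex@z);x/=np.linalg.norm(x);return np.c_[x,np.cross(z,x),z]
E
python3 - <<'E'
from h import *
F=np.load('face.npy');B=F.copy();B[:3,3]=F[:3,:3]@[-.0166,-.001,-.008]+F[:3,3];np.save('box.npy',B);print(np.round(B,4))
p=B[:3,:3]@[.02,0,.15]+B[:3,3]
print(p);plan(pose(p+[0,0,.0],toolR(-B[:3,0],B[:3,2])))
E
```

```text
[[ 0.953   0.1321 -0.2725  0.5656]
 [-0.127   0.9912  0.0363 -0.1987]
 [ 0.2749  0.      0.9615  0.0758]
 [ 0.      0.      0.      1.    ]]
[ 0.54381436 -0.1957686   0.22556381]
t 0.1 dist cm 86.31 ang 20.62 rows 20 F [ 1.  -0.1 -0.6] w 0.0913
-2.89 -3.20 -0.13 -0.10 -0.80 -0.65; -2.85 -3.24 -0.10 -0.10 -0.80 -0.65; -2.82 -3.27 -0.07 -0.10 -0.80 -0.65; -2.78 -3.30 -0.03 -0.10 -0.80 -0.65; -2.74 -3.33 0.00 -0.10 -0.80 -0.65; -2.71 -3.36 0.03 -0.10 -0.80 -0.65; -2.67 -3.39 0.06 -0.10 -0.80 -0.65; -2.63 -3.42 0.09 -0.10 -0.80 -0.65; -2.59 -3.45 0.13 -0.10 -0.80 -0.65; -2.55 -3.48 0.16 -0.10 -0.80 -0.65; -2.50 -3.51 0.18 -0.10 -0.80 -0.65; -2.46 -3.54 0.21 -0.10 -0.80 -0.65; -2.42 -3.57 0.24 -0.10 -0.80 -0.65; -2.37 -3.59 0.27 -0.10 -0.80 -0.65; -2.33 -3.62 0.29 -0.10 -0.80 -0.65; -2.28 -3.65 0.32 -0.10 -0.80 -0.65; -2.24 -3.67 0.35 -0.10 -0.80 -0.65; -2.19 -3.70 0.37 -0.10 -0.80 -0.65; -2.14 -3.72 0.39 -0.10 -0.80 -0.65; -2.10 -3.75 0.42 -0.10 -0.80 -0.65
```

Request:
jog_arm:
  steps: "-2.9 -3.2 -0.6 -0.1 -0.8 -0.7 1; -2.9 -3.2 -0.6 -0.1 -0.8 -0.7 1; -2.8 -3.3 -0.5 -0.1 -0.8 -0.7 1; -2.8 -3.3 -0.4 -0.1 -0.8 -0.7 1; -2.7 -3.3 -0.3 -0.1 -0.8 -0.7 1; -2.7 -3.4 -0.2 -0.1 -0.8 -0.7 1; -2.7 -3.4 0 -0.1 -0.8 -0.7 1; -2.6 -3.4 0 -0.1 -0.8 -0.7 1"

```text
time_s: 0.9
position: [0.355, 0.2788, 0.2288]
tcp_rot: [0.377, 3.01, -0.019]
contact_force: [1.5, -0.2, 1.5]
width: 0.0919
```

Request:
jog_arm:
  steps: "-2.6 -3.4 0 -0.1 -0.8 -0.7 1; -2.6 -3.5 0 -0.1 -0.8 -0.7 1; -2.5 -3.5 0.1 -0.1 -0.8 -0.7 1; -2.5 -3.5 0.1 -0.1 -0.8 -0.7 1; -2.4 -3.6 0.2 -0.1 -0.8 -0.7 1; -2.4 -3.6 0.2 -0.1 -0.8 -0.7 1; -2.3 -3.6 0.3 -0.1 -0.8 -0.7 1; -2.3 -3.6 0.3 -0.1 -0.8 -0.7 1"

```text
time_s: 1.7
position: [0.4903, -0.0531, 0.2484]
tcp_rot: [0.212, 2.908, -0.028]
contact_force: [0.3, 0.3, -0.3]
width: 0.0917
```

```bash
python3 - <<'E'
from h import *
B=boxframe();p=B[:3,:3]@[.02,0,.15]+B[:3,3]
s=arm.read_state();print(s['position'],s['joints']);plan(pose(p,toolR(-B[:3,0],B[:3,2])))
E
```

```text
[ 0.49025508 -0.05305173  0.24838648] [-0.09919888 -0.02541634  0.12776543  2.08639091  0.04269352  0.8563465
  1.43008296]
t 1.7 dist cm 15.41 ang 3.09 rows 4 F [ 0.3  0.3 -0.3] w 0.0917
-1.67 -3.33 0.98 -0.09 -0.75 -0.17; -1.64 -3.34 1.00 -0.09 -0.75 -0.17; -1.62 -3.35 1.01 -0.09 -0.75 -0.17; -1.60 -3.35 1.03 -0.09 -0.75 -0.17
```

Request:
jog_arm:
  steps: "-1.7 -3.3 1 -0.1 -0.8 -0.2 1; -1.7 -3.3 1 -0.1 -0.8 -0.2 1; -1.6 -3.3 1 -0.1 -0.8 -0.2 1; -1.6 -3.3 1 -0.1 -0.8 -0.2 1; 0 -0.5 0 0 0 0 1"

```text
time_s: 2.2
position: [0.5455, -0.2113, 0.2255]
tcp_rot: [0.193, 2.849, -0.032]
contact_force: [-1.2, -0.4, -0.3]
width: 0.0918
```

```bash
python3 - <<'E'
from h import *
B=boxframe();s=arm.read_state();print(s['position'],s['joint_velocities'].round(2))
i=arm.camera_info('wrist');im,d=arm.grab_frame('wrist');np.savez('pics/w1.npz',im=im,d=d,**i)
cv2.imwrite('pics/w1.png',im[:,:,::-1])
P=cloud(i,d);L=(P-B[:3,3])@B[:3,:3];np.save('L.npy',L)
a=rect(i,im,B,.11,3600,z=.008,c=(.025,0));cv2.imwrite('pics/r2.png',cv2.resize(a,(600,600))[:,:,::-1])
m=np.isfinite(L[...,2])&(abs(L[...,2]-.008)<.006)&(np.abs(L[...,1])>.055)&(np.abs(L[...,1])<.09)&(np.abs(L[...,0])<.1)
A=np.c_[L[m][:,:2],np.ones(m.sum())];print('face plane fit z=ax+by+c',np.linalg.lstsq(A,L[m][:,2],rcond=None)[0],m.sum())
E
```

```text
[ 0.54545557 -0.21128834  0.22552953] [ 0.07  0.01 -0.02 -0.   -0.06  0.05  0.1 ]
face plane fit z=ax+by+c [ 0.0008121  -0.00130256  0.0069399 ] 15492
```

View pics/r2.png

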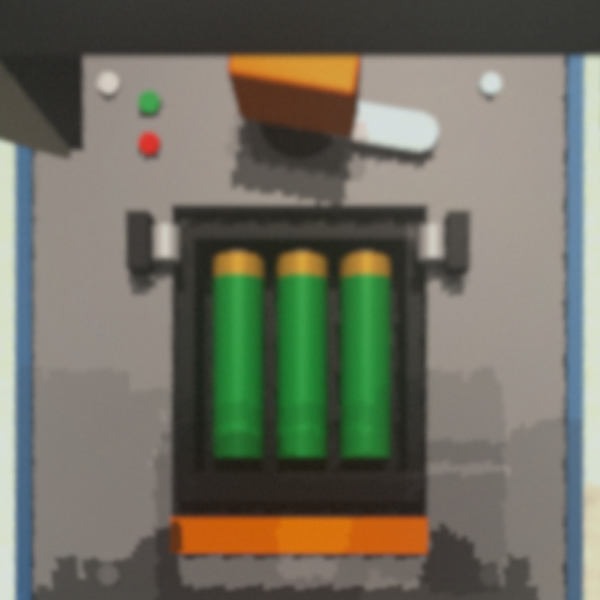

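Wrist orthophoto, 0.367 mm/px. The recess upper wall is at row 206, its sides at columns 174 and 427, the ledge edge at row 516, and the tab points right along row 128. This shifts bay_seat by about +2 mm in x and -0.7 mm in z. I'll update it and go to the cover.

```bash
cat >> h.py <<'E'
def coverT(x,y,yaw,z):
    c=np.array([np.cos(yaw),np.sin(yaw),0]);return pose(np.array([x,y,z]),toolR(-c,np.array([0,0,1.])))
E
python3 - <<'E'
from h import *
B=boxframe();B[:3,3]+=B[:3,:3]@[.002,-.0002,-.0007];np.save('box.npy',B);print(B[:3,3])
plan(coverT(.58,.216,np.radians(32.7),.15))
E
```

```text
[ 0.56769768 -0.19915099  0.07572164]
t 2.25 dist cm 43.4 ang 43.49 rows 10 F [ 0.3 -0.8  0.9] w 0.0919
0.43 4.27 0.65 -0.59 1.56 -4.02; 0.11 4.28 0.70 -0.59 1.56 -4.02; -0.21 4.27 0.75 -0.59 1.56 -4.02; -0.53 4.24 0.78 -0.59 1.56 -4.02; -0.85 4.18 0.80 -0.59 1.56 -4.02; -1.16 4.10 0.82 -0.59 1.56 -4.02; -1.47 4.00 0.83 -0.59 1.56 -4.02; -1.76 3.88 0.82 -0.59 1.56 -4.02; -2.05 3.74 0.81 -0.59 1.56 -4.02; -2.33 3.57 0.79 -0.59 1.56 -4.02
```

Request:
jog_arm:
  steps: "0.4 4.3 0.3 -0.6 1.6 -4 1; 0.1 4.3 0.4 -0.6 1.6 -4 1; -0.2 4.3 0.5 -0.6 1.6 -4 1; -0.5 4.2 0.8 -0.6 1.6 -4 1; -0.9 4.2 0.8 -0.6 1.6 -4 1; -1.2 4.1 0.9 -0.6 1.6 -4 1; -1.5 4 1 -0.6 1.6 -4 1; -1.8 3.9 1 -0.6 1.6 -4 1"

```text
time_s: 3.05
position: [0.5653, 0.1444, 0.1697]
tcp_rot: [-0.678, 3.023, -0.003]
contact_force: [1.9, -0.2, 0.3]
width: 0.0916
```

```bash
python3 - <<'E'
from h import *
plan(coverT(.58,.216,np.radians(32.7),.15))
E
```

```text
t 3.05 dist cm 7.57 ang 7.83 rows 2 F [ 1.9 -0.2  0.3] w 0.0916
-2.15 2.93 1.05 -0.40 1.18 -3.71; -2.36 2.78 1.02 -0.40 1.18 -3.71
```

Request:
jog_arm:
  steps: "-2.1 2.9 1 -0.4 1.2 -3.7 1; -2.3 2.7 1 -0.4 1.2 -3.7 1; 0 0 0 0 0 0 1; 0 0 0 0 0 0 1"

```text
time_s: 3.45
position: [0.572, 0.2329, 0.1481]
tcp_rot: [0.92, -2.996, -0.008]
contact_force: [1.0, -1.9, 0.1]
width: 0.092
```

```bash
python3 - <<'E'
from h import *
s=arm.read_state();print(s['position'],s['joint_velocities'].round(2))
i=arm.camera_info('wrist');im,d=arm.grab_frame('wrist');np.savez('pics/w2.npz',im=im,d=d,**i)
P=cloud(i,d)
y=np.radians(32.7);G=np.eye(4);G[:3,:3]=R.from_euler('z',y).as_matrix();G[:3,3]=[.58,.216,0]
L=(P-G[:3,3])@G[:3,:3]
b=(im.max(-1)<70)&(abs(L[...,0])<.03)&(abs(L[...,1])<.03)&(L[...,2]>.038)&(L[...,2]<.05)
print('rib top L',L[b].min(0),L[b].max(0),np.median(L[b],0),b.sum())
pl=(abs(L[...,2]-.008)<.004)&(abs(L[...,0])<.1)&(abs(L[...,1])<.07);print('plate z',np.median(L[pl][:,2]),'ranges',np.percentile(L[pl],[1,99],axis=0))
print('table',np.nanmedian(P[...,2][abs(P[...,2])<.004]))
a=rect(i,im,G,.08,3750,z=.008);c=rect(i,im,G,.08,3750,z=.044)
cv2.imwrite('pics/r3.png',cv2.resize(np.hstack([a,c]),(800,400))[:,:,::-1])
E
```

```text
[0.57203541 0.23288974 0.14813183] [-0.05  0.02 -0.03 -0.01 -0.02 -0.   -0.  ]
rib top L [-0.01584235 -0.00386538  0.03803366] [0.01897845 0.01139306 0.04621703] [0.00037114 0.00378732 0.04422217] 783
plate z 0.008266278865236787 ranges [[-0.04943032 -0.04004956  0.00421293]
 [ 0.06972435  0.04712296  0.01002355]]
table 0.00037151676243085685
```

View pics/r3.png

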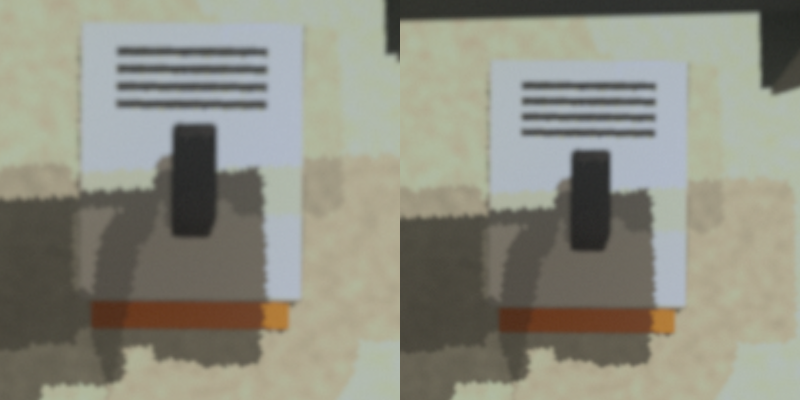

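Left half (plate plane, 0.4 mm/px): plate columns 80–302, rows 24–301. Right half (rib-top plane): rib centred at (590,200). The text stripes at the top and the orange lip at the bottom confirm the orientation. The grip is at (0.5795, 0.2202) with yaw about 32.1°, rib top at z = 44 mm and plate top at 8 mm, matching the text.

```bash
python3 - <<'E'
from h import *
plan(coverT(.5795,.2202,np.radians(32.1),.05))
E
```

```text
t 3.5 dist cm 9.94 ang 2.16 rows 3 F [ 0.2  1.  -0. ] w 0.0914
0.02 -0.55 3.27 0.16 -0.11 0.69; 0.02 -0.54 3.27 0.16 -0.11 0.69; 0.01 -0.53 3.27 0.16 -0.11 0.69
```

Request:
jog_arm:
  steps: "0 -0.6 2.6 0.2 -0.1 0.7 1; 0 -0.6 2.6 0.2 -0.1 0.7 1; 0 -0.5 2.6 0.2 -0.1 0.7 1; 0 0 1 0 0 0 1; 0 0 0 0 0 0 1; 0 0 0 0 0 0 1"

```text
time_s: 4.1
position: [0.581, 0.2152, 0.0631]
tcp_rot: [-0.854, 3.017, -0.007]
contact_force: [0.2, 0.3, 0.2]
width: 0.0919
```

```bash
python3 - <<'E'
from h import *
s=arm.read_state();print(s['position'])
plan(coverT(.5795,.2202,np.radians(32.1),.013),4)
E
```

```text
[0.58102307 0.21521296 0.06308224]
t 4.1 dist cm 5.04 ang 0.65 rows 4 F [0.2 0.3 0.2] w 0.0919
-0.03 0.13 1.25 -0.08 0.07 -0.12; -0.03 0.13 1.25 -0.08 0.07 -0.12; -0.03 0.13 1.25 -0.08 0.07 -0.12; -0.03 0.13 1.25 -0.08 0.07 -0.12
```

Request:
jog_arm:
  steps: "0 0.1 1.3 -0.1 0.1 -0.1 1; 0 0.1 1.3 -0.1 0.1 -0.1 1; 0 0.1 1.2 -0.1 0.1 -0.1 1; 0 0.1 1 -0.1 0.1 -0.1 1; 0 0 0 0 0 0 1; 0 0 0 0 0 0 1"

```text
time_s: 4.7
position: [0.5808, 0.2203, 0.0139]
tcp_rot: [-0.868, 3.018, 0.003]
contact_force: [0.1, 0.3, -0.2]
width: 0.0921
```

```bash
python3 - <<'E'
from h import *
s=arm.read_state();print(s['position'])
plan(coverT(.5795,.2202,np.radians(32.1),.013),2)
E
```

```text
[0.58077064 0.22030816 0.01389994]
t 4.7 dist cm 0.16 ang 0.13 rows 2 F [ 0.1  0.3 -0.2] w 0.0921
0.06 0.03 0.04 0.04 0.05 -0.01; 0.06 0.03 0.04 0.04 0.05 -0.01
```

Grip firmly (40 N).

Request:
jog_arm:
  steps: "0.1 0 0.1 0 0 0 -1; 0 0 0 0 0 0 -1; 0 0 0 0 0 0 -1; 0 0 0 0 0 0 -1; 0 0 0 0 0 0 -1; 0 0 0 0 0 0 -1"
  grip_force: 50

```text
time_s: 5.3
position: [0.581, 0.2201, 0.0143]
tcp_rot: [-0.867, 3.016, 0.003]
contact_force: [-0.4, 0.5, -0.0]
width: 0.0484
```

```bash
python3 - <<'E'
from h import *
s=arm.read_state();print(s['position'],s['width'],s['contact_force'])
np.save('grasp.npy',Ttool(s))
E
```

```text
[0.58095253 0.22012591 0.01425999] 0.04840426090953993 [-0.36772776  0.50276543 -0.03133695]
```

Still closing; let it finish.

Request:
jog_arm:
  steps: "0 0 0 0 0 0 -1; 0 0 0 0 0 0 -1; 0 0 0 0 0 0 -1; 0 0 0 0 0 0 -1; 0 0 0 0 0 0 -1; 0 0 0 0 0 0 -1; 0 0 0 0 0 0 -1"

```text
time_s: 6.0
position: [0.5811, 0.2203, 0.0145]
tcp_rot: [-0.867, 3.015, 0.004]
contact_force: [0.6, 0.1, 0.0]
width: 0.013
```

```bash
python3 - <<'E'
from h import *
s=arm.read_state();print(s['position'],s['width'],s['contact_force'])
np.save('grasp.npy',Ttool(s))
E
```

```text
[0.5810714  0.22030107 0.01452529] 0.012981725314624217 [0.58002736 0.11008587 0.01971194]
```

Request:
jog_arm:
  steps: "0 0 0 0 0 0 -1; 0 0 0 0 0 0 -1; 0 0 0 0 0 0 -1; 0 0 0 0 0 0 -1"

```text
time_s: 6.4
position: [0.5811, 0.2203, 0.0146]
tcp_rot: [-0.867, 3.015, 0.004]
contact_force: [0.5, 0.2, -0.1]
width: 0.0128
```

```bash
python3 - <<'E'
from h import *
s=arm.read_state();print(s['position'],s['width'],s['contact_force'])
T=Ttool(s);print('tool z',T[:3,2])
i=arm.camera_info('wrist');im,d=arm.grab_frame('wrist');np.savez('pics/w3.npz',im=im,d=d,**i)
cv2.imwrite('pics/w3.png',im[:,:,::-1])
E
```

```text
[0.5811094  0.22028319 0.0145558 ] 0.01281290538908346 [ 0.49127071  0.21514561 -0.09847144]
tool z [ 0.00321092  0.00324984 -0.99998956]
```

View pics/w3.png

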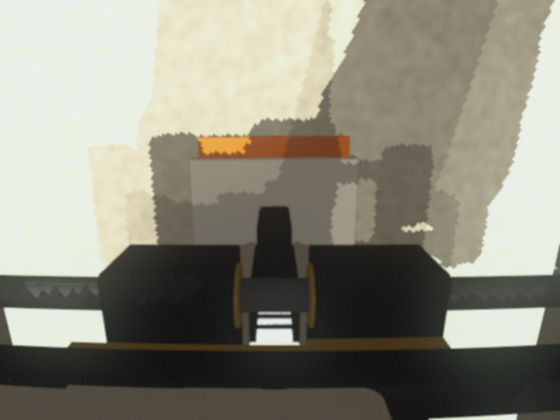

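The rib sits between the pads (about (275,270)), with the lip end at row 136 and the plate edge at row 158. Now I'll fix the cover pose in the tool from this view.

```bash
cat >> h.py <<'E'
def coverTarget(B,lip,tip,C,yaw=0):
    """tool pose putting cover_lip at `lip` (bay frame, m) with cover tipped by tip rad (top edge up); C: grip pose in tool"""
    G=np.eye(4);G[:3,:3]=B[:3,:3]@R.from_euler('y',-tip).as_matrix()
    G[:3,3]=B[:3,:3]@np.array(lip)+B[:3,3]-G[:3,:3]@[-.054,0,-.029]
    return G@np.linalg.inv(C)
def lipnow(B,C):
    T=Ttool(arm.read_state())@C;M=np.linalg.inv(B)@T
    l=M@[-.054,0,-.029,1];print('lip in bay mm',np.round(l[:3]*1e3,1),'tip deg',round(np.degrees(np.arctan2(-M[0,2],M[2,2])),2),'roll',np.round(np.degrees(np.arctan2(M[1,2],M[2,2])),2),'yaw',round(np.degrees(np.arctan2(M[1,0],M[0,0])),2),'grip z',round(M[2,3]*1e3,1))
E
python3 - <<'E'
from h import *
T=Ttool(arm.read_state());f=np.load('pics/w3.npz');i={k:f[k] for k in f};i={k:(v if v.ndim else float(v)) for k,v in i.items()}
z=np.array([0,0,1.])
for nm,uv,h in [('lip end',[(200,136),(349,136)],.004),('plate end',[(192,159),(355,160)],.008)]:
    p=ontoz(i,uv,np.array([0,0,h]),z);q=(p-T[:3,3])@T[:3,:3];print(nm,np.round(q*1e3,1))
L=cloud(i,f['d']);print('depth lip',(np.nanmedian(L[142:152,215:330].reshape(-1,3),0)-T[:3,3])@T[:3,:3]*1e3,'tab z',np.nanmedian(L[142:152,215:330,2]),np.nanmedian(L[165:200,200:250,2]),np.nanmedian(L[60:100,100:300,2]))
# cover grip pose in tool: cover x = -tool x, y = tool y, z=-tool z
C=np.eye(4);C[:3,:3]=np.diag([-1,1,-1.]);C[:3,3]=T[:3,:3].T@(np.array([.5795,.2202,.031])-T[:3,3]);print('C',C[:3,3]*1e3);np.save('C.npy',C)
E
```

```text
lip end [[ 54.6 -39.1  10.2]
 [ 54.7  39.2  10.3]]
plate end [[ 43.  -43.1   6.3]
 [ 42.6  42.1   6.4]]
depth lip [49.09478103 -1.23097293  9.85688774] tab z 0.004430700605083687 0.00837479373566831 0.00044420332818009833
C [  1.28536732   0.79490725 -16.50225309]
```

```bash
python3 - <<'E'
from h import *
C=np.load('C.npy');C[:3,3]=[.0004,0,-.0165];np.save('C.npy',C);B=boxframe()
T=coverTarget(B,[-.048,0,.075],np.radians(15),C);print(T[:3,3])
M=Ttool(arm.read_state());M[2,3]+=.10;plan(M,4)
T0=Ttool(arm.read_state());print('after lift:')
s=arm.read_state
import types
class A:pass
st=dict(arm.read_state());st['position']=M[:3,3];
import h;h.arm=types.SimpleNamespace(read_state=lambda:st)
h.plan(T)
E
```

```text
[ 0.5413836  -0.19564573  0.17333874]
t 6.45 dist cm 10.0 ang 0.0 rows 4 F [0.5 0.  0.7] w 0.013
-0.01 0.00 -2.50 0.00 0.00 0.00; -0.01 0.00 -2.50 0.00 0.00 0.00; -0.01 0.00 -2.50 0.00 0.00 0.00; -0.01 0.00 -2.50 0.00 0.00 0.00
after lift:
t 6.45 dist cm 42.19 ang 49.8 rows 10 F [0.5 0.  0.7] w 0.013
2.54 -3.31 -0.60 1.09 -2.95 3.86; 2.28 -3.49 -0.66 1.09 -2.95 3.86; 2.00 -3.64 -0.71 1.09 -2.95 3.86; 1.72 -3.78 -0.73 1.09 -2.95 3.86; 1.42 -3.90 -0.74 1.09 -2.95 3.86; 1.12 -4.00 -0.73 1.09 -2.95 3.86; 0.81 -4.08 -0.70 1.09 -2.95 3.86; 0.49 -4.14 -0.66 1.09 -2.95 3.86; 0.18 -4.17 -0.60 1.09 -2.95 3.86; -0.13 -4.19 -0.52 1.09 -2.95 3.86
```

Request:
jog_arm:
  steps: "0 0 -2.5 0 0 0 -1; 0 0 -2.5 0 0 0 -1; 0 0 -2.5 0 0 0 -1; 0 0 -3 0 0 0 -1; 0 0 -3 0 0 0 -1; 2.5 -3.3 -0.8 1.1 -2.9 3.9 -1; 2.3 -3.5 -0.9 1.1 -2.9 3.9 -1; 2 -3.6 -0.9 1.1 -2.9 3.9 -1"

```text
time_s: 7.25
position: [0.5673, 0.1002, 0.1757]
tcp_rot: [-0.533, 2.928, -0.012]
contact_force: [1.0, -0.3, -0.3]
width: 0.0127
```

```bash
python3 - <<'E'
from h import *
C=np.load('C.npy');B=boxframe();print(arm.read_state()['position']);lipnow(B,C)
plan(coverTarget(B,[-.048,0,.075],np.radians(15),C))
E
```

```text
[0.56728266 0.10016861 0.17566493]
lip in bay mm [-60.2 271.6  99.3] tip deg -6.81 roll -2.49 yaw 28.12 grip z 123.5
t 7.25 dist cm 29.7 ang 35.1 rows 7 F [ 1.  -0.3 -0.3] w 0.0127
1.83 -3.83 -0.12 1.10 -2.97 3.89; 1.56 -3.94 -0.13 1.10 -2.97 3.89; 1.28 -4.04 -0.13 1.10 -2.97 3.89; 1.00 -4.12 -0.11 1.10 -2.97 3.89; 0.71 -4.18 -0.07 1.10 -2.97 3.89; 0.42 -4.22 -0.02 1.10 -2.97 3.89; 0.14 -4.24 0.04 1.10 -2.97 3.89
```

Request:
jog_arm:
  steps: "1.8 -3.8 -0.5 1.1 -2.9 3.9 -1; 1.6 -3.9 -0.5 1.1 -2.9 3.9 -1; 1.3 -4 -0.4 1.1 -2.9 3.9 -1; 1 -4.1 -0.2 1.1 -2.9 3.9 -1; 0.7 -4 0 1.1 -2.9 3.9 -1; 0.4 -3 0 1.1 -2.9 3.9 -1; 0 0 0 0 0 0 -1; 0 0 0 0 0 0 -1"

```text
time_s: 8.05
position: [0.533, -0.1549, 0.1849]
tcp_rot: [0.123, 2.643, -0.051]
contact_force: [1.1, 0.3, -0.1]
width: 0.0125
```

```bash
python3 - <<'E'
from h import *
C=np.load('C.npy');B=boxframe();lipnow(B,C);print(arm.read_state()['joints'])
plan(coverTarget(B,[-.048,0,.03],np.radians(15),C))
E
```

```text
lip in bay mm [-59.   37.2  92. ] tip deg 12.48 roll -0.27 yaw 2.25 grip z 132.0
[ 0.07068938  0.050341    0.22687151  2.27551389 -0.28218118  0.33904475
  2.01591517]
t 8.05 dist cm 7.22 ang 3.35 rows 2 F [ 1.1  0.3 -0.1] w 0.0125
0.24 -1.97 3.02 0.16 -1.26 1.09; 0.26 -1.97 3.02 0.16 -1.26 1.09
```

Request:
jog_arm:
  steps: "0.2 -2 0.5 0.2 -1.2 1.1 -1; 0.2 -1.8 1 0.2 -1.2 1.1 -1; 0 0 1.5 0 0 0 -1; 0 0 1 0 0 0 -1; 0 0 0 0 0 0 -1; 0 0 0 0 0 0 -1"

```text
time_s: 8.65
position: [0.5507, -0.1877, 0.1488]
tcp_rot: [0.153, 2.598, -0.041]
contact_force: [0.2, 0.7, -1.4]
width: 0.0126
```

```bash
python3 - <<'E'
from h import *
C=np.load('C.npy');B=boxframe();lipnow(B,C);s=arm.read_state();print(s['joints'].round(3))
plan(coverTarget(B,[-.048,0,.02],np.radians(15),C))
i=arm.camera_info('wrist');im,d=arm.grab_frame('wrist');np.savez('pics/w4.npz',im=im,d=d,**i)
cv2.imwrite('pics/w4.png',im[:,:,::-1])
E
```

```text
lip in bay mm [-46.9   8.5  49.2] tip deg 14.95 roll -0.5 yaw 0.75 grip z 91.2
[ 0.239  0.165  0.141  2.28  -0.733  0.23   2.503]
t 8.65 dist cm 3.06 ang 0.88 rows 1 F [ 0.2  0.7 -1.4] w 0.0126
0.87 -0.92 2.78 0.48 -0.04 0.73
```

View pics/w4.png

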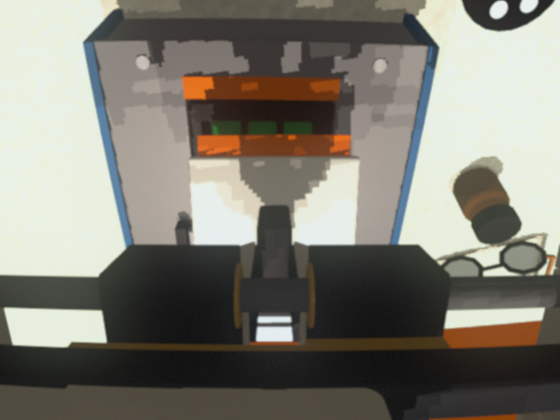

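The wrist view shows the cover held straight: lip end at row 136, ledge at rows 78–100, recess clear in between, with a small y offset. Joint 7 is near its limit (2.50), so I'll try a smaller tip to see how the wrist joints respond.

Request:
jog_arm:
  steps: "0.2 -0.4 0 0.2 1.5 0.3 -1; 0.1 -0.3 0 0.2 1.5 0 -1; 0 0 0 0 0 0 -1; 0 0 0 0 0 0 -1"

```text
time_s: 9.1
position: [0.5482, -0.1917, 0.1495]
tcp_rot: [0.158, 2.65, -0.043]
contact_force: [-0.0, -1.2, -1.1]
width: 0.0129
```

```bash
python3 - <<'E'
from h import *
C=np.load('C.npy');B=boxframe();lipnow(B,C);s=arm.read_state();print(s['joints'].round(3),s['contact_force'])
plan(coverTarget(B,[-.048,0,.02],np.radians(12),C))
E
```

```text
lip in bay mm [-49.8   4.1  53. ] tip deg 11.99 roll -0.2 yaw 0.74 grip z 92.6
[ 0.135  0.172  0.251  2.241 -0.559  0.3    2.324] [-0.04961253 -1.24666865 -1.1258703 ]
t 9.1 dist cm 3.34 ang 0.75 rows 1 F [-0.  -1.2 -1.1] w 0.0129
0.51 -0.48 3.26 0.19 -0.01 0.72
```

Request:
jog_arm:
  steps: "0.2 -0.2 1 0 0.3 0.3 -1; 0.2 -0.2 1 0 0.3 0 -1; 0 0 0 0 0 0 -1; 0 0 0 0 0 0 -1"

```text
time_s: 9.5
position: [0.5541, -0.1944, 0.131]
tcp_rot: [0.162, 2.656, -0.039]
contact_force: [-0.9, 0.7, -1.3]
width: 0.0129
```

```bash
python3 - <<'E'
from h import *
C=np.load('C.npy');B=boxframe();lipnow(B,C);s=arm.read_state();print(s['joints'].round(3),s['contact_force'])
plan(coverTarget(B,[-.048,0,.012],np.radians(11.5),C))
E
```

```text
lip in bay mm [-49.1   2.5  33.8] tip deg 11.59 roll -0.33 yaw 0.54 grip z 73.1
[ 0.18   0.22   0.207  2.233 -0.631  0.274  2.395] [-0.87719092  0.68972906 -1.27311672]
t 9.5 dist cm 2.21 ang 0.63 rows 1 F [-0.9  0.7 -1.3] w 0.0129
0.33 -0.30 2.17 0.32 0.09 0.53
```

Request:
jog_arm:
  steps: "0.2 -0.2 1 0.2 0.6 0.2 -1; 0 -0.1 0.8 0.1 0.5 0 -1; 0 0 0 0 0 0 -1; 0 0 0 0 0 0 -1"

```text
time_s: 9.9
position: [0.5609, -0.1984, 0.1136]
tcp_rot: [0.17, 2.676, -0.044]
contact_force: [0.0, -0.5, -0.8]
width: 0.013
```

```bash
python3 - <<'E'
from h import *
C=np.load('C.npy');B=boxframe();lipnow(B,C);s=arm.read_state();print(s['joints'].round(3),s['contact_force'])
plan(coverTarget(B,[-.050,0,.006],np.radians(10.5),C))
E
```

```text
lip in bay mm [-47.4  -0.4  16.1] tip deg 10.48 roll 0.01 yaw 0.33 grip z 54.4
[ 0.181  0.27   0.203  2.212 -0.642  0.263  2.398] [ 0.01081012 -0.47979616 -0.82868361]
t 9.9 dist cm 1.04 ang 0.33 rows 1 F [ 0.  -0.5 -0.8] w 0.013
0.44 0.01 0.94 -0.01 -0.02 0.33
```

Request:
jog_arm:
  steps: "0.2 0 0.5 0 0 0.2 -1; 0.2 0 0.4 0 0 0 -1; 0 0 0 0 0 0 -1; 0 0 0 0 0 0 -1"

```text
time_s: 10.3
position: [0.5612, -0.1982, 0.1027]
tcp_rot: [0.175, 2.675, -0.042]
contact_force: [-0.1, 0.2, -1.7]
width: 0.0128
```

```bash
python3 - <<'E'
from h import *
C=np.load('C.npy');B=boxframe();lipnow(B,C);s=arm.read_state();print(s['joints'].round(3),s['contact_force'])
plan(coverTarget(B,[-.053,0,.0035],np.radians(10.5),C))
i=arm.camera_info('wrist');im,d=arm.grab_frame('wrist');np.savez('pics/w5.npz',im=im,d=d,**i)
cv2.imwrite('pics/w5.png',cv2.resize(im[40:260,130:430],(600,440),interpolation=2)[:,:,::-1])
E
```

```text
lip in bay mm [-50.1  -0.1   5.6] tip deg 10.47 roll 0.0 yaw 0.12 grip z 43.9
[ 0.211  0.291  0.169  2.217 -0.686  0.238  2.44 ] [-0.06861023  0.24357014 -1.6946084 ]
t 10.3 dist cm 0.36 ang 0.13 rows 1 F [-0.1  0.2 -1.7] w 0.0128
0.32 -0.01 0.15 -0.00 -0.03 0.12
```

View pics/w5.png

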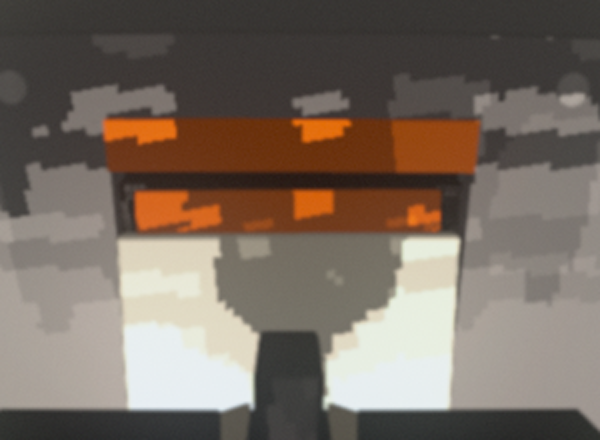

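Crop at 2x: ledge front edge at row 173 (columns 104–481), lip end at row 189 (columns 134–442), plate within the recess walls. I'll compare this with the model projection.

```bash
python3 - <<'E'
from h import *
C=np.load('C.npy');B=boxframe();f=np.load('pics/w5.npz');i={k:(f[k] if f[k].ndim else float(f[k])) for k in f}
T=Ttool(arm.read_state())@C
q=lambda M,p:np.round((proj(i,np.array(p)@M[:3,:3].T+M[:3,3])-[130,40])*2,0).tolist()
print('ledge top front',q(B,[[-.057,.05,.011],[-.057,-.05,.011]]),'lip end top',q(T,[[-.054,.04,-.027],[-.054,-.04,-.027]]),'plate corners',q(T,[[-.043,.045,-.023],[-.043,-.045,-.023]]))
print('ledge far',q(B,[[-.070,0,.011],[-.056,0,.011]]))
L=(cloud(i,f['d'])-B[:3,3])@B[:3,:3]
for r,n in [(112,'ledge'),(144,'lip'),(165,'plate'),(90,'face')]:print(n,np.round(np.nanmedian(L[r-4:r+5,230:320].reshape(-1,3),0)*1e3,1))
E
```

```text
ledge top front [[483.0, 172.0], [92.0, 170.0]] lip end top [[439.0, 192.0], [135.0, 192.0]] plate corners [[459.0, 236.0], [115.0, 236.0]]
ledge far [[288.0, 118.0], [287.0, 174.0]]
ledge [-63.6   0.1  10.6]
lip [-46.7   0.5   9.6]
plate [-37.1   0.2  15.2]
face [-73.9   0.6   7.6]
```

Agreement is good. The residuals put the cover about 1.3 mm higher than modelled and the box about 1.1 mm further in +y. I'll update both, then feel in.

```bash
python3 - <<'E'
from h import *
C=np.load('C.npy');C[:3,3]=[.0008,0,-.0175];np.save('C.npy',C);B=boxframe();B[:3,3]+=B[:3,:3]@[0,.0011,-.0003];np.save('box.npy',B)
lipnow(B,C);plan(coverTarget(B,[-.054,0,.003],np.radians(10.5),C),2)
E
```

```text
lip in bay mm [-50.7  -1.2   6.9] tip deg 10.47 roll 0.0 yaw 0.13 grip z 45.2
t 10.35 dist cm 0.52 ang 0.13 rows 2 F [-0.6  0.8 -0.8] w 0.0128
0.20 0.05 0.16 -0.00 -0.02 0.06; 0.20 0.05 0.16 -0.00 -0.02 0.06
```

Request:
jog_arm:
  steps: "0.2 0.1 0.2 0 0 0 -1; 0.1 0 0.2 0 0 0.1 -1; 0 0 0 0 0 0 -1; 0 0 0 0 0 0 -1"

```text
time_s: 10.75
position: [0.5605, -0.1976, 0.0981]
tcp_rot: [0.178, 2.674, -0.043]
contact_force: [0.1, 0.3, 0.8]
width: 0.0125
```

```bash
python3 - <<'E'
from h import *
C=np.load('C.npy');B=boxframe();lipnow(B,C);s=arm.read_state();print(s['joints'].round(3),s['contact_force']@B[:3,:3])
plan(coverTarget(B,[-.060,0,.0022],np.radians(10.5),C),3)
E
```

```text
lip in bay mm [-52.7  -0.5   2.5] tip deg 10.54 roll 0.04 yaw -0.02 grip z 40.9
[ 0.224  0.298  0.153  2.222 -0.71   0.224  2.462] [0.27100173 0.28504924 0.74148967]
t 10.75 dist cm 0.73 ang 0.05 rows 3 F [0.1 0.3 0.8] w 0.0125
0.24 0.02 -0.03 -0.01 0.01 -0.01; 0.24 0.02 -0.03 -0.01 0.01 -0.01; 0.24 0.02 -0.03 -0.01 0.01 -0.01
```

Request:
jog_arm:
  steps: "0.2 0 0 0 0 0 -1; 0.2 0 0 0 0 0 -1; 0.1 0 0 0 0 0 -1; 0 0 0 0 0 0 -1"

```text
time_s: 11.15
position: [0.5564, -0.1972, 0.0963]
tcp_rot: [0.178, 2.673, -0.043]
contact_force: [0.6, 0.9, -0.3]
width: 0.0133
```

```bash
python3 - <<'E'
from h import *
C=np.load('C.npy');B=boxframe();lipnow(B,C);s=arm.read_state();print(s['joints'].round(3),s['contact_force']@B[:3,:3],s['torque']@B[:3,:3])
plan(coverTarget(B,[-.062,0,.0018],np.radians(10.5),C),2)
E
```

```text
lip in bay mm [-57.1  -0.7   1.8] tip deg 10.62 roll 0.07 yaw -0.0 grip z 40.3
[ 0.238  0.295  0.14   2.233 -0.727  0.214  2.483] [ 0.33259834  0.99769263 -0.39486345] [-0.02756337  0.57762919  0.02679252]
t 11.15 dist cm 0.49 ang 0.14 rows 2 F [ 0.6  0.9 -0.3] w 0.0133
0.24 0.03 -0.04 -0.03 0.06 -0.00; 0.24 0.03 -0.04 -0.03 0.06 -0.00
```

Request:
jog_arm:
  steps: "0.2 0 0 0 0.2 0 -1; 0.2 0 0 0 0 0 -1; 0.1 0 0 0 0 0 -1; 0 0 0 0 0 0 -1"

```text
time_s: 11.55
position: [0.5517, -0.1966, 0.094]
tcp_rot: [0.178, 2.676, -0.043]
contact_force: [-0.4, 0.2, 0.1]
width: 0.0127
```

```bash
python3 - <<'E'
from h import *
C=np.load('C.npy');B=boxframe();lipnow(B,C);s=arm.read_state();print(s['joints'].round(3),s['contact_force']@B[:3,:3],s['torque']@B[:3,:3])
plan(coverTarget(B,[-.0655,0,.001],np.radians(10.2),C),2)
i=arm.camera_info('wrist');im,d=arm.grab_frame('wrist');np.savez('pics/w6.npz',im=im,d=d,**i)
cv2.imwrite('pics/w6.png',cv2.resize(im[40:260,130:430],(600,440),interpolation=2)[:,:,::-1])
E
```

```text
lip in bay mm [-62.4  -0.7   1.1] tip deg 10.41 roll 0.07 yaw 0.0 grip z 39.4
[ 0.242  0.294  0.137  2.241 -0.733  0.211  2.492] [-0.32906962  0.13368139  0.20031314] [-0.00418917  0.57868121  0.04628484]
t 11.55 dist cm 0.31 ang 0.22 rows 2 F [-0.4  0.2  0.1] w 0.0127
0.15 0.03 -0.01 -0.03 0.11 0.00; 0.15 0.03 -0.01 -0.03 0.11 0.00
```

View pics/w6.png

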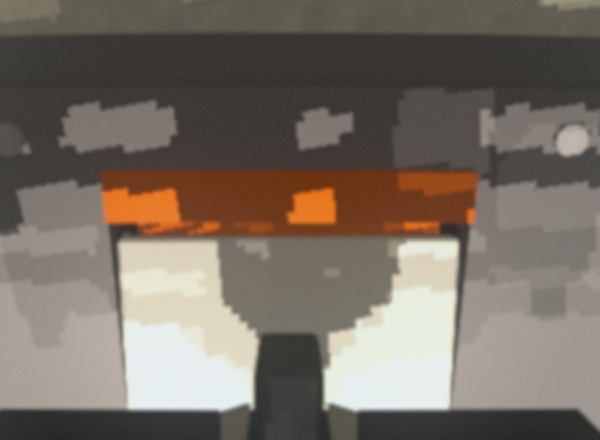

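The ledge (rows 170–224) now hides most of the lip: about 3 mm of orange is visible at rows 224–236. The lip is underneath with about 3 mm of gap to the plate. Nudge in, watching the force.

Request:
jog_arm:
  steps: "0.15 0.05 0 0 0.1 0 -1; 0.1 0 0 0 0 0 -1; 0 0 0 0 0 0 -1; 0 0 0 0 0 0 -1"

```text
time_s: 12.0
position: [0.5495, -0.196, 0.0929]
tcp_rot: [0.179, 2.678, -0.043]
contact_force: [0.5, 0.0, 0.2]
width: 0.0127
```

```bash
python3 - <<'E'
from h import *
C=np.load('C.npy');B=boxframe();lipnow(B,C);s=arm.read_state();print(s['joints'].round(3),s['contact_force']@B[:3,:3],s['torque']@B[:3,:3])
i=arm.camera_info('wrist');im,d=arm.grab_frame('wrist')
c=im[100:200,200:350].astype(int).mean(1)  # row mean profile
for r in range(0,80,2):print(100+r,c[r].round().astype(int).tolist(),end=' | ')
E
```

```text
lip in bay mm [-64.9  -0.4   0.8] tip deg 10.32 roll 0.09 yaw -0.02 grip z 39.0
[ 0.242  0.293  0.137  2.246 -0.736  0.209  2.495] [0.54551829 0.11642163 0.08874703] [-0.05420604  0.56269776 -0.00400028]
100 [82, 76, 73] | 102 [84, 78, 75] | 104 [85, 78, 75] | 106 [84, 78, 75] | 108 [84, 78, 74] | 110 [84, 78, 74] | 112 [82, 76, 72] | 114 [75, 69, 66] | 116 [69, 63, 59] | 118 [67, 61, 58] | 120 [68, 61, 58] | 122 [68, 62, 59] | 124 [69, 62, 59] | 126 [68, 61, 58] | 128 [70, 59, 55] | 130 [98, 54, 33] | 132 [114, 57, 24] | 134 [118, 59, 25] | 136 [132, 66, 27] | 138 [141, 72, 28] | 140 [140, 72, 29] | 142 [141, 73, 30] | 144 [142, 74, 31] | 146 [142, 75, 32] | 148 [142, 75, 33] | 150 [143, 76, 34] | 152 [146, 78, 36] | 154 [150, 81, 37] | 156 [137, 75, 39] | 158 [112, 90, 75] | 160 [137, 129, 116] | 162 [160, 153, 138] | 164 [162, 155, 141] | 166 [162, 155, 141] | 168 [162, 155, 139] | 170 [160, 152, 137] | 172 [159, 151, 136] | 174 [160, 152, 137] | 176 [161, 155, 139] | 178 [163, 156, 141] |
```

Request:
jog_arm:
  steps: "0 0 0.14 0 1.5 0 -1; 0 0 0.14 0 1.5 0 -1; 0 0 0 0 0 0 -1"

```text
time_s: 12.35
position: [0.5489, -0.196, 0.0909]
tcp_rot: [0.184, 2.733, -0.036]
contact_force: [-3.3, -0.4, 1.5]
width: 0.0129
```

```bash
cat > st.py <<'E'
from h import *
C=np.load('C.npy');B=boxframe();lipnow(B,C);s=arm.read_state();print(round(s['time_s'],2),s['joints'].round(3),'F',(s['contact_force']@B[:3,:3]).round(1),'M',(s['torque']@B[:3,:3]).round(2),s['width'])
E
python3 st.py
```

```text
lip in bay mm [-67.1  -0.3   2. ] tip deg 7.13 roll -0.0 yaw -0.13 grip z 37.4
12.35 [ 0.119  0.312  0.269  2.204 -0.625  0.293  2.367] F [-2.7 -0.8  2.3] M [-0.04  0.84 -0.03] 0.012926584509106453
```

Request:
jog_arm:
  steps: "-0.08 0 0.12 0 1.5 0 -1; -0.05 0 0.12 0 1 0 -1; 0 0 0 0 0 0 -1"

```text
time_s: 12.65
position: [0.5497, -0.196, 0.0894]
tcp_rot: [0.188, 2.779, -0.031]
contact_force: [-0.3, -0.4, -0.4]
width: 0.0129
```

```bash
python3 st.py; python3 - <<'E'
from h import *
B=boxframe();C=np.load('C.npy')
i=arm.camera_info('wrist');im,d=arm.grab_frame('wrist');P=cloud(i,d);M=np.linalg.inv(B)
L=P@M[:3,:3].T+M[:3,3]
g=im.min(-1)>90
m=np.isfinite(L[...,2])&(abs(L[...,1])<.042)&(abs(L[...,1])>.012)&(L[...,0]>-.053)&(L[...,0]<-.02)
A=np.c_[L[m][:,:2],np.ones(m.sum())];k=np.linalg.lstsq(A,L[m][:,2],rcond=None)[0];print('plate slope deg',np.degrees(np.arctan(k[:2])),'z at x=-.056',(k[2]-.056*k[0])*1e3,m.sum())
c=im[100:200,200:350].astype(int).mean(1);print([int(x[0]-x[2]) for x in c[20:70]])
E
```

```text
lip in bay mm [-67.6  -0.2   2.7] tip deg 4.48 roll -0.05 yaw -0.15 grip z 35.9
12.65 [ 0.054  0.332  0.339  2.165 -0.555  0.361  2.285] F [-0.4 -0.5 -0.3] M [-0.04  0.21 -0.02] 0.012869816676649957
plate slope deg [-80.12008762   2.01267081] z at x=-.056 179.6032271119247 42306
[9, 9, 9, 9, 9, 10, 10, 10, 10, 10, 10, 15, 38, 80, 113, 123, 125, 125, 125, 125, 125, 124, 123, 122, 121, 120, 117, 111, 103, 95, 90, 90, 89, 89, 89, 88, 88, 86, 70, 42, 23, 19, 20, 20, 20, 19, 19, 19, 18, 18]
```

```bash
cat > sl.py <<'E'
from h import *
B=boxframe();i=arm.camera_info('wrist');im,d=arm.grab_frame('wrist');M=np.linalg.inv(B);L=cloud(i,d)@M[:3,:3].T+M[:3,3]
m=np.isfinite(L[...,2])&(abs(L[...,1])<.042)&(abs(L[...,1])>.012)&(L[...,0]>-.053)&(L[...,0]<-.03)&(abs(L[...,2]-.012)<.012)
for _ in range(3):
    A=np.c_[L[m][:,:2],np.ones(m.sum())];k=np.linalg.lstsq(A,L[m][:,2],rcond=None)[0];r=L[...,2]-L[...,0]*k[0]-L[...,1]*k[1]-k[2];m&=abs(r)<.002
print('plate slope deg',np.degrees(np.arctan(k[:2])).round(2),'z at x=-.056',(k[2]-.056*k[0])*1e3,m.sum())
f=np.isfinite(L[...,2])&(abs(abs(L[...,1])-.065)<.01)&(abs(L[...,0]+.05)<.03);print('face z',np.nanmedian(L[f][:,2])*1e3)
cv2.imwrite('pics/last.png',im[:,:,::-1])
E
python3 sl.py
```

```text
plate slope deg [ 5.78 -0.16] z at x=-.056 7.882644078931945 4777
face z 8.261813979865487
```

Request:
jog_arm:
  steps: "-0.08 0 0.1 0 1.5 0 -1; -0.08 0 0.12 0 1.5 0 -1; 0 0 0.1 0 0.8 0 -1; 0 0 0 0 0 0 -1"

```text
time_s: 13.15
position: [0.5516, -0.196, 0.0862]
tcp_rot: [0.193, 2.846, -0.024]
contact_force: [0.6, 0.6, -1.0]
width: 0.0131
```

```bash
python3 st.py; python3 sl.py
```

```text
lip in bay mm [-67.6   0.1   2.8] tip deg 0.65 roll -0.11 yaw -0.19 grip z 32.4
13.15 [-0.005  0.369  0.401  2.104 -0.484  0.454  2.199] F [ 0.3  0.7 -1.1] M [0.01 0.41 0.01] 0.013072228176599537
plate slope deg [-0.32 -0.  ] z at x=-.056 8.918100675305974 4760
face z 8.23655887806697
```

Request:
jog_arm:
  steps: "0 0 0.1 0 0.4 0 -1; 0 0 0.1 0 0.2 0 -1; 0 0 0.1 0 0 0 -1; 0 0 0.1 0 0 0 -1"

```text
time_s: 13.6
position: [0.5514, -0.1959, 0.0851]
tcp_rot: [0.196, 2.854, -0.018]
contact_force: [-6.2, 2.5, 12.3]
width: 0.0134
```

```bash
python3 st.py; python3 sl.py
```

```text
lip in bay mm [-68.2   0.3   2.2] tip deg 0.12 roll -0.32 yaw -0.33 grip z 31.3
13.6 [-0.004  0.375  0.403  2.096 -0.482  0.467  2.195] F [-2.8  1.7 13.6] M [0.3  1.06 0.  ] 0.013404660836007524
plate slope deg [ 0.11 -0.1 ] z at x=-.056 7.837662872279029 4762
face z 8.240078068066662
```

The cover reads flush (plate 7.8 mm against face 8.2 mm, slope 0.1°) and is seated, with 13.6 N reaction. Release and rise along the tool axis.

Request:
jog_arm:
  steps: "0 0 -0.05 0 0 0 1; 0 0 0 0 0 0 1; 0 0 0 0 0 0 1; 0 0 0 0 0 0 1; 0 0 0 0 0 0 1; 0 0 -2 0 0 0 1; 0 0 -2.5 0 0 0 1; 0 0 -2.5 0 0 0 1"

```text
time_s: 14.45
position: [0.5282, -0.1927, 0.15]
tcp_rot: [0.198, 2.863, -0.016]
contact_force: [0.1, -0.4, 0.3]
width: 0.0725
```

```bash
python3 - <<'E'
from h import *
s=arm.read_state();print(s['position'],s['width'],s['joints'].round(2))
B=boxframe();M=np.linalg.inv(B)
i=arm.camera_info('wrist');im,d=arm.grab_frame('wrist');np.savez('pics/w7.npz',im=im,d=d,**i);L=cloud(i,d)@M[:3,:3].T+M[:3,3]
def fit(m):
    for _ in range(3):
        A=np.c_[L[m][:,:2],np.ones(m.sum())];k=np.linalg.lstsq(A,L[m][:,2],rcond=None)[0];r=L[...,2]-L[...,:2]@k[:2]-k[2];m=m&(abs(r)<.002)
    return np.degrees(k[:2]).round(2),(k[2]*1e3).round(2),m.sum(),L[m].min(0).round(3),L[m].max(0).round(3)
ok=np.isfinite(L[...,2])&(L[...,2]<.03)
print('cover',fit(ok&(abs(L[...,1])<.042)&(abs(L[...,1])>.012)&(L[...,0]>-.05)&(L[...,0]<.054)))
print('face',fit(ok&(abs(L[...,1])<.09)&(abs(L[...,1])>.058)&(L[...,0]>-.08)&(L[...,0]<.08)))
j=arm.camera_info('side');im2,_=arm.grab_frame('side')
a=rect(i,im,B,.1,4000,z=.008,c=(.02,0));b=im2[200:360,240:400];cv2.imwrite('pics/r7.png',np.hstack([cv2.resize(a,(400,400)),cv2.resize(b,(400,400))])[:,:,::-1])
E
```

```text
[ 0.52818108 -0.1927267   0.15000116] 0.07252482407512918 [-0.1   0.23  0.51  2.1  -0.33  0.6   2.06]
cover (array([ 0.16, -0.08]), np.float64(7.93), np.int64(9314), array([-0.05 , -0.042,  0.006]), array([0.039, 0.042, 0.01 ]))
face (array([ 0.02, -0.08]), np.float64(7.95), np.int64(11527), array([-0.08 , -0.09 ,  0.006]), array([0.08, 0.09, 0.01]))
```

View pics/r7.png

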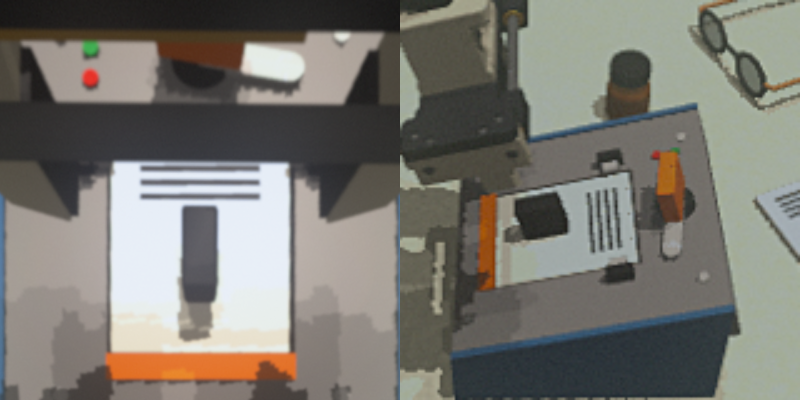

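Left ortho: the cover fills the recess, with the ledge covering the lip end (rows 352–380). The side view on the right shows the cover's top edge between the catches, with the tab at (672,240) still to the side. Cover and face fits agree to 0.02 mm and 0.14°, so it is shut. Now the knob.

```bash
cat >> h.py <<'E'
def knobT(B,z,q=0.,x=.09,y=0.):
    a=np.radians(-99.8)-q;d=B[:3,:3]@[np.cos(a),np.sin(a),0];return pose(B[:3,:3]@[x,y,z]+B[:3,3],toolR(d,B[:3,2]))
E
python3 - <<'E'
from h import *
f=np.load('pics/side0.npz');B=boxframe();M=np.linalg.inv(B)
for n in ['side','scene']:
    f=np.load(f'pics/{n}0.npz');i=arm.camera_info(n);L=cloud(i,f['d'])@M[:3,:3].T+M[:3,3];im=f['im'].astype(int)
    m=(im[...,0]-im[...,2]>70)&(L[...,2]>.046)&(L[...,2]<.055)&(abs(L[...,0]-.09)<.04)&(abs(L[...,1])<.04)
    q=L[m][:,:2]*1e3;print(n,len(q),cv2.minAreaRect(q.astype(np.float32)),L[m].mean(0))
f=np.load('pics/w1.npz');i={k:(f[k] if f[k].ndim else float(f[k])) for k in f};L=cloud(i,f['d'])@M[:3,:3].T+M[:3,3];im=f['im'].astype(int)
m=(abs(L[...,2]-.0135)<.003)&(abs(L[...,0]-.085)<.025)&(L[...,1]<-.022)&(L[...,1]>-.06)&(im.min(-1)>110);q=L[m][:,:2]*1e3
print('tab',len(q),cv2.minAreaRect(q.astype(np.float32)),q.mean(0),np.degrees(np.arctan2(q.mean(0)[1],q.mean(0)[0]-90)))
plan(knobT(B,.09))
E
```

```text
side 123 ((88.71060180664062, -1.6482162475585938), (41.345558166503906, 13.468984603881836), 83.22923278808594) [ 0.08892113 -0.00237213  0.05080003]
scene 167 ((91.6126708984375, 0.03353309631347656), (40.254154205322266, 15.3493013381958), 81.41615295410156) [ 0.09380891 -0.00060411  0.04970722]
tab 424 ((80.8835220336914, -36.40332794189453), (29.461271286010742, 28.11266326904297), 17.98250961303711) [ 83.73237621 -35.53299708] -100.00343682816937
t 14.55 dist cm 10.52 ang 80.59 rows 10 F [ 0.5 -0.   0.5] w 0.0807
-1.05 0.01 -0.05 0.03 0.02 -8.06; -1.04 -0.13 -0.05 0.03 0.02 -8.06; -1.01 -0.28 -0.05 0.03 0.02 -8.06; -0.96 -0.42 -0.05 0.03 0.02 -8.06; -0.90 -0.55 -0.05 0.03 0.02 -8.06; -0.81 -0.67 -0.05 0.03 0.02 -8.06; -0.71 -0.78 -0.05 0.03 0.02 -8.06; -0.59 -0.87 -0.05 0.03 0.02 -8.06; -0.46 -0.94 -0.05 0.03 0.02 -8.06; -0.33 -1.00 -0.05 0.03 0.02 -8.06
```

Request:
jog_arm:
  steps: "-1.1 0 -0.1 0 0 -8 0.2; -1 -0.1 -0.1 0 0 -8 0.2; -1 -0.3 -0.1 0 0 -8 0.2; -1 -0.4 0 0 0 -8 0.2; -0.9 -0.6 0 0 0 -8 0.2; -0.8 -0.7 0 0 0 -8 0.2; -0.7 -0.8 0 0 0 -8 0.2; -0.6 -0.9 0 0 0 -8 0.2"

```text
time_s: 15.35
position: [0.5952, -0.1967, 0.1633]
tcp_rot: [-1.197, 2.655, -0.184]
contact_force: [-0.0, -0.1, -2.4]
width: 0.055
```

```bash
python3 - <<'E'
from h import *
B=boxframe();plan(knobT(B,.08))
E
```

```text
t 15.35 dist cm 4.05 ang 24.19 rows 3 F [-0.  -0.1 -2.4] w 0.055
-0.61 -1.20 -0.13 0.48 0.05 -8.05; -0.44 -1.27 -0.12 0.48 0.05 -8.05; -0.25 -1.32 -0.11 0.48 0.05 -8.05
```

Request:
jog_arm:
  steps: "-0.6 -1.2 -0.1 0.5 0.1 -8 0.2; -0.4 -1.2 -0.1 0.5 0.1 -8 0.2; -0.3 -1.2 -0.1 0.5 0.1 -7 0.2; 0 0 0 0 0 0 0.2; 0 0 0 0 0 0 0.2"

```text
time_s: 15.85
position: [0.6301, -0.2031, 0.1733]
tcp_rot: [-1.704, 2.368, -0.266]
contact_force: [-0.2, 0.4, -0.8]
width: 0.0554
```

```bash
python3 - <<'E'
from h import *
B=boxframe();plan(knobT(B,.05,y=-.0005),2)
E
```

```text
t 15.85 dist cm 2.74 ang 1.49 rows 2 F [-0.2  0.4 -0.8] w 0.0554
0.17 -0.20 1.35 0.06 0.40 -0.63; 0.17 -0.20 1.35 0.06 0.40 -0.63
```

Request:
jog_arm:
  steps: "0.2 -0.2 1.3 0.1 0.4 -0.6 0.2; 0.1 -0.2 1.2 0.1 0.4 -0.6 0.2; 0 0 0.5 0 0 0 0.2; 0 0 0 0 0 0 0.2; 0 0 0 0 0 0 0.2"

```text
time_s: 16.35
position: [0.6387, -0.2081, 0.1403]
tcp_rot: [-1.736, 2.368, -0.288]
contact_force: [0.2, 0.5, 0.8]
width: 0.0551
```

```bash
python3 - <<'E'
from h import *
B=boxframe();plan(knobT(B,.02,y=-.0005),2);print((arm.read_state()['position']-B[:3,3])@B[:3,:3])
E
```

```text
t 16.35 dist cm 2.3 ang 0.54 rows 2 F [0.2 0.5 0.8] w 0.0551
-0.05 -0.17 1.14 0.11 -0.25 -0.03; -0.04 -0.17 1.14 0.11 -0.25 -0.03
[ 0.08653273 -0.00064362  0.04277403]
```

Request:
jog_arm:
  steps: "0 -0.2 1.1 0.1 -0.2 0 0.2; 0 -0.1 0.9 0.1 -0.2 0 0.2; 0 0 0 0 0 0 -1; 0 0 0 0 0 0 -1; 0 0 0 0 0 0 -1; 0 0 0 0 0 0 -1; 0 0 0 0 0 0 -1; 0 0 0 0 0 0 -1"
  grip_force: 20

```text
time_s: 17.15
position: [0.6481, -0.2099, 0.1215]
tcp_rot: [-1.732, 2.36, -0.287]
contact_force: [-0.6, 0.0, -0.1]
width: 0.0117
```

Request:
jog_arm:
  steps: "0 0 0 0 0 0 -1; 0 0 0 0 0 0 -1; 0 0 0 0 0 0 -1; 0 0 0 0 0 0 -1; 0 0 0 0 0 0 -1"

```text
time_s: 17.65
position: [0.6482, -0.2101, 0.1219]
tcp_rot: [-1.731, 2.36, -0.288]
contact_force: [0.8, -0.3, -0.0]
width: 0.0007
```

```bash
python3 - <<'E'
from h import *
B=boxframe();s=arm.read_state();print((s['position']-B[:3,3])@B[:3,:3],s['width'],s['contact_force'],s['joints'].round(2));x=Ttool(s)[:3,0]@B[:3,:3];print('yaw',np.degrees(np.arctan2(x[1],x[0])))
E
```

```text
[ 0.09082161 -0.00133452  0.02239633] 0.000698475703530356 [ 0.81319457 -0.30565673 -0.02849948] [ 1.04  0.67 -1.02  1.81  0.81  0.79  2.51]
yaw -99.86524046860887
```

The fingers shut to 0.7 mm, so the bar may not be between the pads. Look.

```bash
python3 - <<'E'
from h import *
i=arm.camera_info('wrist');im,d=arm.grab_frame('wrist');j=arm.camera_info('side');im2,_=arm.grab_frame('side')
B=boxframe();print(proj(j,B[:3,:3]@[.09,0,.05]+B[:3,3]))
k=arm.camera_info('scene');im3,_=arm.grab_frame('scene')
cv2.imwrite('pics/r8.png',np.vstack([np.hstack([cv2.resize(im,(400,300)),cv2.resize(im2[200:350,250:450],(400,300))]),np.hstack([cv2.resize(im3[200:350,110:310],(400,300)),cv2.resize(im3,(400,300))])])[:,:,::-1])
E
```

```text
[[347.01394052 268.09575891]]
```

View pics/r8.png

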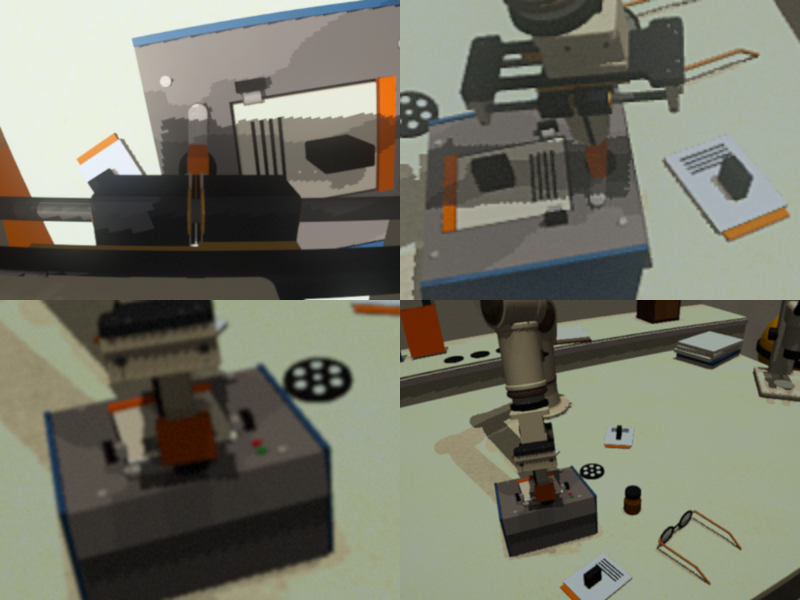

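The wrist quadrant shows the bar end at about (198,160), with the tab above it, in line with the shut fingers (column 196). I'll locate the bar by depth.

```bash
python3 - <<'E'
from h import *
B=boxframe();M=np.linalg.inv(B);f=lambda n:(arm.camera_info(n),)+tuple(arm.grab_frame(n))
for n in ['wrist','side','scene']:
    i,im,d=f(n);L=cloud(i,d)@M[:3,:3].T+M[:3,3];im=im.astype(int)
    m=(im[...,0]-im[...,2]>50)&(L[...,2]>.018)&(L[...,2]<.07)&(abs(L[...,0]-.09)<.04)&(abs(L[...,1])<.05)
    t=m&(L[...,2]>.045);print(n,m.sum(),'min',L[m].min(0).round(4),'max',L[m].max(0).round(4),'med',np.median(L[m],0).round(4),'top',t.sum(),cv2.minAreaRect((L[t][:,:2]*1e3).astype(np.float32)) if t.sum()>5 else '')
    uv=proj(i,np.array([[.083,.02,.05],[.083,-.02,.05],[.097,.02,.05],[.097,-.02,.05],[.09,0,.0224],[.09,0,.0412]])@B[:3,:3].T+B[:3,3]);print(uv.round().tolist())
    if n=='scene': v,u=np.argwhere(m).mean(0);print('centroid px',u,v)
    dk=(im.max(-1)<110)&(L[...,2]>.015)&(L[...,2]<.05)&(abs(L[...,0]-.09)<.03)&(abs(L[...,1])<.02)
    if dk.sum()>5:print('dark near',dk.sum(),np.percentile(L[dk],[5,50,95],axis=0).round(4).tolist())
E
```

```text
wrist 1134 min [ 0.0803 -0.0227  0.0182] max [ 0.095  -0.0087  0.0517] med [ 0.0873 -0.0193  0.0491] top 779 ((87.5414047241211, -15.739013671875), (12.145801544189453, 13.367782592773438), 79.42031860351562)
[[299.0, 300.0], [285.0, 221.0], [270.0, 305.0], [254.0, 226.0], [277.0, 244.0], [277.0, 257.0]]
dark near 461 [[0.0808, -0.0197, 0.0261], [0.0875, -0.0154, 0.0494], [0.095, -0.01, 0.0499]]
side 54 min [ 0.0789 -0.0236  0.0185] max [ 0.0923 -0.012   0.0524] med [ 0.0853 -0.0212  0.0407] top 23 ((86.31444549560547, -17.13212776184082), (11.192956924438477, 10.492767333984375), 81.69522857666016)
[[342.0, 261.0], [344.0, 277.0], [349.0, 260.0], [352.0, 276.0], [350.0, 277.0], [348.0, 271.0]]
dark near 78 [[0.079, -0.0197, 0.0154], [0.0946, -0.0074, 0.024], [0.1008, 0.01, 0.0474]]
scene 498 min [ 0.0908 -0.0201  0.0181] max [0.1023 0.0187 0.0503] med [ 0.0966 -0.001   0.0339] top 68 ((96.77574157714844, -1.2558441162109375), (36.83634948730469, 5.420385360717773), 79.11643981933594)
[[213.0, 253.0], [187.0, 259.0], [215.0, 257.0], [188.0, 263.0], [204.0, 274.0], [202.0, 263.0]]
centroid px 202.48393574297188 269.43975903614455
dark near 574 [[0.0928, -0.0182, 0.0169], [0.0967, -0.0006, 0.0328], [0.1002, 0.0173, 0.0488]]
```

Request:
jog_arm:
  steps: "0 0 0 0 0 -3 -1; 0 0 0 0 0 0 -1; 0 0 0 0 0 3 -1; 0 0 0 0 0 0 -1"

```text
time_s: 18.35
position: [0.6482, -0.2099, 0.1219]
tcp_rot: [-1.728, 2.362, -0.287]
contact_force: [-0.5, 0.6, 0.7]
width: 0.0004
```

```bash
cat > kn.py <<'E'
from h import *
B=boxframe();s=arm.read_state();print(round(s['time_s'],2),'tcp bay',((s['position']-B[:3,3])@B[:3,:3]*1e3).round(1),'w',round(s['width'],4),'F',(s['contact_force']@B[:3,:3]).round(1),'M',(s['torque']@B[:3,:3]).round(2),'j',s['joints'].round(2));x=Ttool(s)[:3,0]@B[:3,:3];print('yaw',np.degrees(np.arctan2(x[1],x[0])))
M=np.linalg.inv(B)
i=arm.camera_info('wrist');im,d=arm.grab_frame('wrist')
L=cloud(i,d)@M[:3,:3].T+M[:3,3];im=im.astype(int);r=np.hypot(L[...,0]-.09,L[...,1])
m=(im.max(-1)-im.min(-1)<60)&(abs(L[...,2]-.014)<.002)&(r>.03)&(r<.05)&((abs(L[...,1])<.042)|(L[...,0]>.06)|True)
q=L[m];print('tab-level pts',m.sum(),'dir deg',np.degrees(np.arctan2(np.median(q[:,1]),np.median(q[:,0])-.09)) if m.sum() else '')
m=(im[...,0]-im[...,2]>50)&(L[...,2]>.044)&(L[...,2]<.058)&(r<.03);q=(L[m][:,:2]*1e3).astype(np.float32)
if len(q)>10:print('bar top',len(q),cv2.minAreaRect(q))
E
python3 kn.py
```

```text
18.35 tcp bay [90.8 -1.1 22.3] w 0.0004 F [-0.3  0.6  0.9] M [ 0.13  0.45 -0.04] j [ 1.06  0.69 -1.05  1.81  0.83  0.8   2.49]
yaw -100.00621317527164
tab-level pts 943 dir deg -99.17164113962909
bar top 800 ((87.47872924804688, -15.726205825805664), (12.379989624023438, 13.317279815673828), 79.87007141113281)
```

Request:
jog_arm:
  steps: "0 0 0 0 0 0 0.2; 0 0 0 0 0 0 0.2; 0 0 0 0 0 0 0.2; 0 0 0 0 0 0 0.2; 0 0 0 0 0 0 0.2; 0 0 0 0 0 0 0.2; 0 0 0 0 0 0 0.2; 0 0 0 0 0 0 0.2"

```text
time_s: 19.2
position: [0.6483, -0.2099, 0.1219]
tcp_rot: [-1.732, 2.359, -0.288]
contact_force: [-0.3, 0.6, 1.1]
width: 0.0543
```

Request:
jog_arm:
  steps: "0 0 -1.5 0 0 0 0.2; 0 0 -2 0 0 0 0.2; 0 0 -2 0 0 -4 0.2; 0 0 0 0 0 -8.5 0.2; 0 0 0 0 0 -8.5 0.2; 0 0 0 0 0 -8.5 0.2; 0 0 0 0 0 -8.5 0.2; 0 0 0 0 0 -8.5 0.2"

```text
time_s: 20.0
position: [0.6165, -0.1417, 0.1124]
tcp_rot: [-2.498, 1.739, -0.575]
contact_force: [-0.0, 0.6, -0.1]
width: 0.0551
```

```bash
python3 kn.py
```

```text
20.0 tcp bay [49.3 62.3 24.4] w 0.0551 F [-0.1  0.6 -0.1] M [ 0.2   0.66 -0.06] j [ 1.13  1.04 -1.53  2.01  1.48  1.24  2.57]
yaw -61.059961209312284
tab-level pts 945 dir deg -99.59187516987573
bar top 2951 ((90.19416046142578, -0.4206199645996094), (41.83805847167969, 14.484198570251465), 80.28840637207031)
```

The arm is in an awkward branch (joint 7 and joint 3 at their limits). Joint and pose pairs are on record, so I'll identify a simple 7R orientation model from them to understand the wrist before moving on.

```bash
cat > kin.py <<'E'
from h import *
import itertools
from scipy.optimize import least_squares
s=arm.read_state()
D=[([-.9468,.5018,-.4268,1.5514,.2208,1.1383,-.2103],[-.56356,-3.09021,.00295],[.22925,.60744,.19748]),
([-.0992,-.0254,.1278,2.0864,.0427,.8563,1.4301],[.212,2.908,-.028],[.49025,-.05305,.24839]),
([.07069,.05034,.22687,2.27551,-.28218,.33904,2.01592],[.123,2.643,-.051],[.533,-.1549,.1849]),
([.239,.165,.141,2.28,-.733,.23,2.503],[.153,2.598,-.041],[.5507,-.1877,.1488]),
([.135,.172,.251,2.241,-.559,.3,2.324],[.158,2.65,-.043],[.5482,-.1917,.1495]),
([.211,.291,.169,2.217,-.686,.238,2.44],[.175,2.675,-.042],[.5612,-.1982,.1027]),
([.119,.312,.269,2.204,-.625,.293,2.367],[.184,2.733,-.036],[.5489,-.196,.0909]),
([-.004,.375,.403,2.096,-.482,.467,2.195],[.196,2.854,-.018],[.5514,-.1959,.0851]),
([-.1,.23,.51,2.1,-.33,.6,2.06],[.198,2.863,-.016],[.5282,-.1927,.15]),
([1.04,.67,-1.02,1.81,.81,.79,2.51],[-1.731,2.36,-.288],[.6482,-.2101,.1219]),
(s['joints'],s['tcp_rot'],s['position'])]
Q=np.array([d[0] for d in D]);RR=R.from_rotvec([d[1] for d in D]);X=np.array([d[2] for d in D])
def chain(q,sg):
    r=R.identity();out=[]
    for k in range(7):
        r=r*R.from_euler('zyzyzyz'[k],sg[k]*q[k]);out.append(r)
    return out
if __name__=='__main__':
    best=[]
    for sg in itertools.product([1,-1],repeat=7):
        A=R.concatenate([chain(q,sg)[-1] for q in Q])
        for base in (0,np.pi/2,np.pi,-np.pi/2):
            Bz=R.from_euler('z',base);E=(Bz*A).inv()*RR;m=E.mean();e=np.degrees((m.inv()*E).magnitude()).max();best.append((e,sg,base,m.as_rotvec().round(3).tolist()))
    best.sort(key=lambda t:t[0]);print(best[:6])
E
python3 kin.py
```

```text
[(np.float64(0.42010024253610745), (-1, -1, -1, -1, -1, -1, -1), 3.141592653589793, [-0.001, -0.0, -1.571]), (np.float64(0.4201002425361285), (-1, 1, -1, 1, -1, 1, -1), 0, [0.0, -0.001, 1.571]), (np.float64(46.780572363725646), (-1, -1, -1, -1, -1, -1, -1), -1.5707963267948966, [0.314, -0.221, -0.072]), (np.float64(46.78057236372567), (-1, 1, -1, 1, -1, 1, -1), 1.5707963267948966, [0.338, 0.479, 3.013]), (np.float64(46.79971107602432), (-1, -1, -1, -1, -1, -1, -1), 1.5707963267948966, [-0.481, 0.337, -3.014]), (np.float64(46.79971107602434), (-1, 1, -1, 1, -1, 1, -1), -1.5707963267948966, [-0.221, -0.315, 0.072])]
```

The model fits to 0.4°. Positive joint 7 means negative tool-z, so I turned the wrong way round. The correct grasp is tool x at bay yaw +80° (the half-turn equivalent), reached by +z turns. I'll fit the link lengths and check by simulated IK.

```bash
cat >> kin.py <<'E'
SG=(-1,1,-1,1,-1,1,-1);RE=R.from_euler('z',np.pi/2)
def rows(q):
    c=chain(q,SG);return c
def lin(q):
    c=rows(q);z=np.array([0,0,1.]);x=np.array([1.,0,0])
    return np.c_[z,c[1].apply(z),c[1].apply(x),c[3].apply(z),c[3].apply(x),c[6].apply(z),c[5].apply(x)]
G=np.vstack([lin(q) for q in Q]);par=np.linalg.lstsq(G,X.ravel(),rcond=None)[0];res=G@par-X.ravel()
def fk(q): T=np.eye(4);T[:3,:3]=(rows(q)[-1]*RE).as_matrix();T[:3,3]=lin(q)@par;return T
lo=np.array([-2.88,-.31,-1.54,.2,-1.41,.19,-2.57]);hi=np.array([2.88,2.03,1.56,2.42,4.55,2.02,2.57])
def ik(T,q0,reg=.002):
    f=lambda q:np.r_[(fk(q)[:3,3]-T[:3,3])*10,3*R.from_matrix(fk(q)[:3,:3].T@T[:3,:3]).as_rotvec(),reg*(q-q0)]
    r=least_squares(f,np.clip(q0,lo+.01,hi-.01),bounds=(lo,hi));return r.x,np.linalg.norm(r.fun[:3])*100
if __name__=='__main__':
    print('par',par.round(4),'res mm',abs(res).max()*1e3)
    B=boxframe();q=np.array([-.1,.23,.51,2.1,-.33,.6,2.06])
    for a in [180,160,140,120,100,80,60,40,20,0]:
        d=B[:3,:3]@[np.cos(np.radians(a)),np.sin(np.radians(a)),0];T=pose(B[:3,:3]@[.09,0,.02 if a<=80 else .08]+B[:3,3],toolR(d,B[:3,2]))
        q,e=ik(T,q);print(a,q.round(2),'err mm',round(e,2))
E
python3 kin.py
```

```text
[(np.float64(0.42010024253610745), (-1, -1, -1, -1, -1, -1, -1), 3.141592653589793, [-0.001, -0.0, -1.571]), (np.float64(0.4201002425361285), (-1, 1, -1, 1, -1, 1, -1), 0, [0.0, -0.001, 1.571]), (np.float64(46.780572363725646), (-1, -1, -1, -1, -1, -1, -1), -1.5707963267948966, [0.314, -0.221, -0.072]), (np.float64(46.78057236372567), (-1, 1, -1, 1, -1, 1, -1), 1.5707963267948966, [0.338, 0.479, 3.013]), (np.float64(46.79971107602432), (-1, -1, -1, -1, -1, -1, -1), 1.5707963267948966, [-0.481, 0.337, -3.014]), (np.float64(46.79971107602434), (-1, 1, -1, 1, -1, 1, -1), -1.5707963267948966, [-0.221, -0.315, 0.072])]
par [ 0.2229  0.4644 -0.0072  0.4138 -0.0746  0.3244 -0.0337] res mm 28.647301427334508
180 [-0.03  0.41  0.47  1.81 -0.38  0.73  2.08] err mm 0.0
160 [-0.09  0.42  0.55  1.81 -0.43  0.74  1.77] err mm 0.0
140 [-0.15  0.44  0.63  1.8  -0.49  0.76  1.46] err mm 0.0
120 [-0.21  0.46  0.71  1.8  -0.54  0.77  1.16] err mm 0.0
100 [-0.26  0.48  0.79  1.8  -0.6   0.8   0.85] err mm 0.0
80 [-0.25  0.59  0.79  1.82 -0.76  0.74  0.62] err mm 0.0
60 [-0.3   0.62  0.87  1.81 -0.82  0.77  0.32] err mm 0.0
40 [-0.34  0.65  0.94  1.81 -0.87  0.81  0.01] err mm 0.0
20 [-0.37  0.68  1.01  1.81 -0.93  0.85 -0.3 ] err mm 0.0
0 [-0.41  0.72  1.07  1.81 -0.98  0.89 -0.61] err mm 0.0
```

```bash
python3 - <<'E'
from h import *
B=boxframe();print('tool z in bay',(Ttool(arm.read_state())[:3,2]@B[:3,:3]).round(3))
plan(knobT(B,.11,0,x=.06,y=.02))
E
```

```text
tool z in bay [ 0.072 -0.124 -0.99 ]
t 20.05 dist cm 10.1 ang 40.42 rows 5 F [-4.1  4.1 -2.2] w 0.0548
1.24 0.20 -1.58 -0.58 -1.58 7.91; 1.21 0.05 -1.62 -0.58 -1.58 7.91; 1.16 -0.10 -1.65 -0.58 -1.58 7.91; 1.10 -0.24 -1.68 -0.58 -1.58 7.91; 1.01 -0.36 -1.71 -0.58 -1.58 7.91
```

Request:
jog_arm:
  steps: "0 0 -2.5 0 0 0 0.2; 0 0 -2.5 0 0 0 0.2; 1 0 -2.5 -0.5 -1.5 7.9 0.2; 1 0 -1.5 -0.5 -1.5 7.9 0.2; 1 0 -1 -0.5 -1.5 7.9 0.2; 1 0 0 -0.5 -1.5 7.9 0.2; 0 0 0 0 0 7.9 0.2; 0 0 0 0 0 7.9 0.2"

```text
time_s: 20.85
position: [0.582, -0.1462, 0.2037]
tcp_rot: [-1.511, 2.495, -0.305]
contact_force: [0.6, 1.4, 0.1]
width: 0.0554
```

```bash
python3 kn.py; python3 - <<'E'
from h import *
B=boxframe()
T=knobT(B,.12,np.radians(80),x=.05);plan(T)
E
```

```text
20.85 tcp bay [ 42.1  53.2 121.3] w 0.0554 F [ 0.4  1.4 -0. ] M [0.09 0.41 0.  ] j [ 1.29  0.67 -1.49  1.95  0.94  1.01  2.11]
yaw -109.77684697231486
tab-level pts 459 dir deg -99.6216276535843
bar top 1188 ((90.31334686279297, -0.6759624481201172), (41.83389663696289, 14.763745307922363), 80.89315795898438)
t 20.9 dist cm 5.34 ang 69.67 rows 9 F [ 0.5 -0.3 -0.6] w 0.0552
0.52 -0.28 0.04 -0.23 -0.04 7.74; 0.48 -0.35 0.03 -0.23 -0.04 7.74; 0.43 -0.41 0.03 -0.23 -0.04 7.74; 0.37 -0.47 0.03 -0.23 -0.04 7.74; 0.30 -0.51 0.03 -0.23 -0.04 7.74; 0.23 -0.55 0.03 -0.23 -0.04 7.74; 0.15 -0.57 0.02 -0.23 -0.04 7.74; 0.07 -0.59 0.02 -0.23 -0.04 7.74; -0.00 -0.59 0.02 -0.23 -0.04 7.74
```

Request:
jog_arm:
  steps: "0.5 -0.3 0 -0.2 0 8 0.2; 0.5 -0.3 0 -0.2 0 8 0.2; 0.4 -0.4 0 -0.2 0 8 0.2; 0.4 -0.5 0 -0.2 0 8 0.2; 0.3 -0.5 0 -0.2 0 8 0.2; 0.2 -0.5 0 -0.2 0 8 0.2; 0.1 -0.6 0 -0.2 0 8 0.2; 0 -0.6 0 -0.2 0 8 0.2"

```text
time_s: 21.7
position: [0.5822, -0.1931, 0.2078]
tcp_rot: [0.066, 2.866, -0.057]
contact_force: [0.3, 0.8, 0.1]
width: 0.0552
```

```bash
python3 kn.py; python3 - <<'E'
from h import *
B=boxframe()
plan(knobT(B,.09,np.pi,x=.09,y=-.0005))
import kin
q=arm.read_state()['joints']
for a in [160,120,80,40,0]:
    q,e=kin.ik(knobT(B,.09 if a>80 else .02,np.radians(-99.8-a)),q);print(a,q.round(2),e)
E
```

```text
21.7 tcp bay [ 49.4   6.9 123.5] w 0.0552 F [ 0.2  0.8 -0. ] M [ 0.03  0.32 -0.07] j [ 1.3   0.54 -1.29  1.89  0.69  0.9   1.25]
yaw -174.9703055731324
tab-level pts 381 dir deg -100.29804385913972
bar top 1019 ((89.60350799560547, -0.4592704772949219), (41.23374938964844, 14.23923110961914), 79.31008911132812)
t 21.75 dist cm 5.28 ang 104.36 rows 13 F [ 1.2 -0.7  0.2] w 0.055
-0.31 -0.07 0.26 -0.04 0.03 8.03; -0.31 -0.02 0.26 -0.04 0.03 8.03; -0.31 0.02 0.26 -0.04 0.03 8.03; -0.31 0.06 0.26 -0.04 0.03 8.03; -0.30 0.10 0.26 -0.04 0.03 8.03; -0.28 0.14 0.26 -0.04 0.03 8.03; -0.26 0.18 0.26 -0.04 0.03 8.03; -0.23 0.22 0.26 -0.04 0.03 8.03; -0.20 0.25 0.26 -0.04 0.03 8.03; -0.16 0.27 0.26 -0.04 0.03 8.03; -0.12 0.29 0.26 -0.04 0.03 8.03; -0.08 0.30 0.26 -0.04 0.03 8.03; -0.04 0.31 0.26 -0.04 0.03 8.03
160 [ 1.12  0.58 -1.1   1.79  0.68  0.86  0.86] 6.425468920939006e-05
120 [ 1.03  0.51 -0.93  1.8   0.54  0.8   0.28] 5.862617281073267e-05
80 [ 0.83  0.54 -0.66  1.83  0.48  0.64 -0.38] 8.877669016249672e-05
40 [ 0.71  0.5  -0.49  1.83  0.33  0.6  -0.95] 5.794701343482143e-05
0 [ 0.58  0.48 -0.32  1.84  0.17  0.58 -1.52] 5.6673870538079974e-05
```

Comfortable all the way. Continue.

Request:
jog_arm:
  steps: "-0.3 0 0.2 0 0 8.2 0.2; -0.3 0 0.2 0 0 8.2 0.2; -0.3 0 0.2 0 0 8.2 0.2; -0.3 0.1 0.2 0 0 8.2 0.2; -0.3 0.1 0.2 0 0 8.2 0.2; -0.3 0.1 0.2 0 0 8.2 0.2; -0.3 0.2 0.2 0 0 8.2 0.2; -0.2 0.2 0.2 0 0 8.2 0.2"

```text
time_s: 22.55
position: [0.6097, -0.1988, 0.1983]
tcp_rot: [1.625, 2.386, 0.167]
contact_force: [1.2, 0.3, -0.1]
width: 0.0548
```

Request:
jog_arm:
  steps: "-0.2 0.2 0.2 0 0 8 0.2; -0.2 0.3 0.2 0 0 8 0.2; -0.1 0.3 0.2 0 0 8 0.2; -0.1 0.3 0.2 0 0 4 0.2; 0 0 0 0 0 0 0.2; 0 0 0 0 0 0 0.2"

```text
time_s: 23.15
position: [0.6236, -0.1992, 0.1926]
tcp_rot: [2.167, 1.956, 0.25]
contact_force: [-1.2, 0.2, 0.0]
width: 0.0552
```

```bash
python3 kn.py; python3 - <<'E'
from h import *
B=boxframe()
plan(knobT(B,.065,np.pi,x=.09,y=-.0005),4)
E
```

```text
23.15 tcp bay [85.4  6.2 97.5] w 0.0552 F [-1.2  0.   0.3] M [-0.16  0.42  0.02] j [ 0.96  0.44 -0.85  1.81  0.45  0.79 -0.18]
yaw 91.78460670406844
tab-level pts 280 dir deg -100.10526662143552
bar top 1268 ((90.10405731201172, -0.026227951049804688), (41.78876876831055, 14.058119773864746), 80.31922149658203)
t 23.2 dist cm 3.35 ang 11.56 rows 4 F [-1.  -0.2  0.4] w 0.0551
-0.17 0.12 0.81 -0.09 0.11 2.89; -0.16 0.12 0.81 -0.09 0.11 2.89; -0.16 0.13 0.81 -0.09 0.11 2.89; -0.15 0.14 0.81 -0.09 0.11 2.89
```

Request:
jog_arm:
  steps: "-0.2 0.1 0.7 -0.1 0.1 2.9 0.2; -0.2 0.1 0.7 -0.1 0.1 2.9 0.2; -0.2 0.1 0.7 -0.1 0.1 2.9 0.2; -0.1 0.1 0.4 -0.1 0.1 2.5 0.2; 0 0 0 0 0 0 0.2; 0 0 0 0 0 0 0.2"

```text
time_s: 23.8
position: [0.6322, -0.207, 0.1687]
tcp_rot: [2.349, 1.757, 0.294]
contact_force: [0.5, -0.3, -1.1]
width: 0.0551
```

```bash
python3 kn.py; python3 - <<'E'
from h import *
B=boxframe()
plan(knobT(B,.019,np.pi,x=.09,y=-.0003),4)
E
```

```text
23.8 tcp bay [88.  -0.4 71.9] w 0.0551 F [ 0.2 -0.3 -1.2] M [-0.08  0.35  0.06] j [ 0.92  0.47 -0.78  1.82  0.45  0.74 -0.35]
yaw 81.18788960343906
tab-level pts 305 dir deg -99.13392011621507
bar top 1502 ((90.57303619384766, 0.08677291870117188), (41.34055709838867, 13.076193809509277), 80.87336730957031)
t 23.85 dist cm 5.3 ang 0.97 rows 4 F [-0.3  0.1 -0.3] w 0.0549
0.01 0.05 1.32 -0.00 -0.01 0.24; 0.01 0.05 1.32 -0.00 -0.01 0.24; 0.01 0.05 1.32 -0.00 -0.01 0.24; 0.01 0.05 1.32 -0.00 -0.01 0.24
```

Request:
jog_arm:
  steps: "0 0.1 1.3 0 0 0.3 0.2; 0 0.1 1.3 0 0 0.3 0.2; 0 0 1.2 0 0 0.2 0.2; 0 0 0.9 0 0 0.2 0.2; 0 0 0 0 0 0 0.2; 0 0 0 0 0 0 0.2"

```text
time_s: 24.45
position: [0.6477, -0.2088, 0.1191]
tcp_rot: [2.364, 1.741, 0.296]
contact_force: [1.0, 0.4, 0.3]
width: 0.0553
```

```bash
python3 kn.py
```

```text
24.45 tcp bay [89.4 -0.1 19.8] w 0.0553 F [1.  0.5 0.1] M [-0.14  0.35  0.06] j [ 0.84  0.55 -0.71  1.82  0.52  0.67 -0.42]
yaw 80.29782904037512
tab-level pts 120 dir deg -99.28687974525684
bar top 1766 ((91.37796020507812, 7.128478050231934), (27.551450729370117, 13.653368949890137), 80.7821044921875)
```

Request:
jog_arm:
  steps: "0 0 0 0 0 0 -0.3; 0 0 0 0 0 0 -0.5; 0 0 0 0 0 0 -0.5; 0 0 0 0 0 0 -0.5; 0 0 0 0 0 0 -0.5; 0 0 0 0 0 0 -0.5"
  grip_force: 30

```text
time_s: 25.1
position: [0.6485, -0.2094, 0.1214]
tcp_rot: [2.362, 1.738, 0.297]
contact_force: [-0.0, -0.0, 0.1]
width: 0.023
```

Request:
jog_arm:
  steps: "0 0 0 0 0 0 -1; 0 0 0 0 0 0 -1; 0 0 0 0 0 0 -1"

```text
time_s: 25.4
position: [0.6484, -0.2095, 0.1215]
tcp_rot: [2.362, 1.738, 0.297]
contact_force: [-0.0, 0.6, 0.3]
width: 0.004
```

```bash
python3 kn.py
```

```text
25.4 tcp bay [90.8 -0.7 22. ] w 0.004 F [-0.   0.6  0.3] M [-0.16  0.38  0.06] j [ 0.85  0.55 -0.72  1.82  0.52  0.67 -0.42]
yaw 80.30069294528653
tab-level pts 32 dir deg -97.6843251026415
bar top 1068 ((91.44910430908203, 6.691930770874023), (28.455305099487305, 13.292548179626465), 79.76077270507812)
```

Request:
jog_arm:
  steps: "0 0 0 0 0 0 -1; 0 0 0 0 0 0 -1; 0 0 0 0 0 5 -1; 0 0 0 0 0 5 -1; 0 0 0 0 0 0 -1"

```text
time_s: 25.95
position: [0.6488, -0.2096, 0.1217]
tcp_rot: [2.522, 1.527, 0.325]
contact_force: [0.0, 1.0, -1.5]
width: 0.0002
```

```bash
python3 kn.py; python3 - <<'E'
from h import *
B=boxframe();M=np.linalg.inv(B)
for n in ['side','scene']:
    i=arm.camera_info(n);im,d=arm.grab_frame(n);L=cloud(i,d)@M[:3,:3].T+M[:3,3];im=im.astype(int)
    t=(im[...,0]-im[...,2]>50)&(L[...,2]>.018)&(L[...,2]<.056)&(abs(L[...,0]-.09)<.03)&(abs(L[...,1])<.03)
    print(n,t.sum(),cv2.minAreaRect((L[t][:,:2]*1e3).astype(np.float32)),L[t].min(0).round(3),L[t].max(0).round(3))
    if n=='scene': a=im[230:310,150:260]
    else: b=im[240:320,300:410]
i=arm.camera_info('wrist');im,d=arm.grab_frame('wrist');c=im[150:400,120:440]
cv2.imwrite('pics/r9.png',np.hstack([cv2.resize(np.vstack([a,b]).astype(np.uint8),(400,580),interpolation=2),cv2.resize(c,(400,580))])[:,:,::-1].astype(np.uint8))
E
```

```text
25.95 tcp bay [91.3 -0.7 22. ] w 0.0002 F [-0.5  1.  -1.5] M [-0.11  0.41  0.04] j [ 0.82  0.53 -0.67  1.82  0.48  0.66 -0.57]
yaw 69.97664712153099
tab-level pts 1 dir deg -107.4112159287516
bar top 769 ((93.03640747070312, 14.623222351074219), (12.18427848815918, 13.82925033569336), 77.52307891845703)
side 62 ((91.17414855957031, -4.288850784301758), (39.60139083862305, 12.198784828186035), 70.12615966796875) [ 0.079 -0.023  0.019] [0.098 0.014 0.053]
scene 522 ((92.89734649658203, -0.3121490478515625), (39.59994888305664, 14.89002799987793), 83.77217864990234) [ 0.084 -0.02   0.018] [0.102 0.019 0.052]
```

View pics/r9.png

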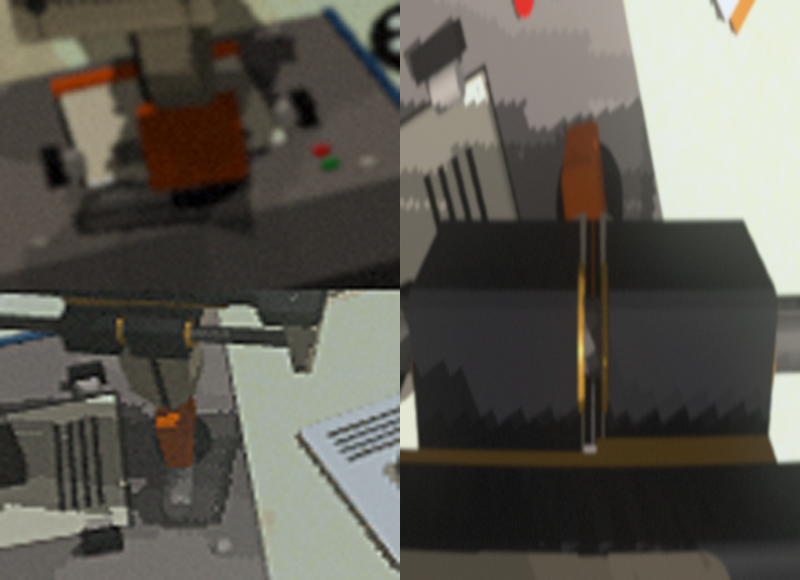

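The bar seems to have followed the tool (side fit 70° against tool yaw 70°), so the grip may hold after all despite the reading. I'll turn further and measure the bar's angle.

Request:
jog_arm:
  steps: "0 0 0 0 0 8 -1; 0 0 0 0 0 8 -1; 0 0 0 0 0 8 -1; 0 0 0 0 0 0 -1"

```text
time_s: 26.55
position: [0.6492, -0.2098, 0.1219]
tcp_rot: [2.83, 0.974, 0.38]
contact_force: [0.1, 0.2, -0.4]
width: 0.0003
```

```bash
cat > bar.py <<'E'
from h import *
B=boxframe();M=np.linalg.inv(B)
for n in ['side','scene','wrist']:
    i=arm.camera_info(n);im,d=arm.grab_frame(n);L=cloud(i,d)@M[:3,:3].T+M[:3,3];im=im.astype(int);r=np.hypot(L[...,0]-.09,L[...,1])
    t=(im[...,0]-im[...,2]>50)&(L[...,2]>.018)&(L[...,2]<.056)&(r<.03);q=L[t]
    print(n,t.sum(),cv2.minAreaRect((q[:,:2]*1e3).astype(np.float32)) if t.sum()>5 else '',q.min(0).round(3),q.max(0).round(3))
    t=(abs(L[...,2]-.0135)<.0025)&(r>.03)&(r<.052)&((L[...,0]<.1));q=L[t]
    print('  tab lvl',t.sum(),np.percentile(np.degrees(np.arctan2(q[:,1],q[:,0]-.09))%360,[10,50,90]).round(1) if t.sum() else '')
E
python3 kn.py; python3 bar.py
```

```text
26.55 tcp bay [91.8 -0.9 22.1] w 0.0003 F [-0.1  0.2 -0.4] M [-0.05  0.41  0.08] j [ 0.74  0.51 -0.57  1.82  0.39  0.64 -0.93]
yaw 45.55442481631091
tab-level pts 0 dir deg 
bar top 634 ((97.52162170410156, 13.605829238891602), (10.653660774230957, 23.102169036865234), 39.905269622802734)
side 103 ((93.46292877197266, -4.971845626831055), (42.82522201538086, 13.12175464630127), 61.63621139526367) [ 0.079 -0.024  0.019] [0.098 0.017 0.053]
  tab lvl 92 [189.4 256.2 266.1]
scene 550 ((92.81744384765625, 0.2514781951904297), (40.609962463378906, 15.837210655212402), 82.72199249267578) [ 0.086 -0.02   0.018] [0.103 0.021 0.052]
  tab lvl 80 [252.5 265.1 272.6]
wrist 1237 ((97.30184936523438, 9.38899040222168), (12.627477645874023, 27.552387237548828), 21.404258728027344) [ 0.087 -0.006  0.018] [0.103 0.021 0.052]
  tab lvl 1 [81.8 81.8 81.8]
```

The tool turned to 45° but the tab stayed near -100°, so the fingers aren't carrying the bar: no contact registered with it. Detent physics helps here: pushing the bar past half-way suffices. I'll rise, move the shut fingers to the +x side of the bar's -y end, and push towards -x.

Request:
jog_arm:
  steps: "0 0 -2 0 0 0 -1; 0 0 -2 0 0 0 -1; 0 0 -0.5 0 0 0 -1; 0.4 1.6 0 0 0 0 -1; 0.4 1.6 0 0 0 0 -1; 0 0 1.6 0 0 0 -1; 0 0 1.5 0 0 0 -1; 0 0 0 0 0 0 -1"

```text
time_s: 27.55
position: [0.6685, -0.229, 0.1383]
tcp_rot: [2.825, 0.998, 0.372]
contact_force: [0.4, 0.2, 0.3]
width: 0.0005
```

```bash
python3 kn.py
```

```text
27.55 tcp bay [117.  -17.4  32. ] w 0.0005 F [0.4 0.3 0.2] M [-0.14  0.49  0.05] j [ 0.76  0.53 -0.59  1.74  0.38  0.7  -0.87]
yaw 46.48315929673783
tab-level pts 0 dir deg 
bar top 452 ((96.54940795898438, 16.003101348876953), (9.104704856872559, 17.640464782714844), 40.946693420410156)
```

Now push towards -x (tool -0.7, -0.7) and watch the force.

Request:
jog_arm:
  steps: "0 0 0.6 0 0 0 -1; -0.5 -0.5 0 0 0 0 -1; -0.4 -0.4 0 0 0 0 -1; -0.3 -0.3 0 0 0 0 -1; -0.3 -0.3 0 0 0 0 -1; 0 0 0 0 0 0 -1"

```text
time_s: 28.2
position: [0.6465, -0.2249, 0.1259]
tcp_rot: [2.825, 1.002, 0.37]
contact_force: [-0.3, 0.4, 0.6]
width: 0.0006
```

```bash
python3 kn.py;python3 bar.py
```

```text
28.2 tcp bay [ 92.2 -16.2  26.2] w 0.0006 F [-0.1  0.3  0.7] M [-0.06  0.42  0.04] j [ 0.78  0.51 -0.59  1.8   0.38  0.66 -0.87]
yaw 46.62385565909534
tab-level pts 0 dir deg 
bar top 1562 ((92.7913818359375, 5.036109924316406), (17.681169509887695, 31.963603973388672), 3.7870633602142334)
side 79 ((92.75399780273438, -9.525705337524414), (35.04874801635742, 11.262789726257324), 58.634056091308594) [ 0.08  -0.024  0.018] [0.097 0.008 0.051]
  tab lvl 72 [245.7 258.4 267. ]
scene 583 ((91.78794860839844, 0.07749366760253906), (40.91774368286133, 17.22062110900879), 81.55496978759766) [ 0.085 -0.021  0.018] [0.103 0.021 0.052]
  tab lvl 83 [253.3 264.  272.5]
wrist 2316 ((93.26299285888672, 0.38500213623046875), (17.077821731567383, 41.430084228515625), 2.901517152786255) [ 0.085 -0.02   0.018] [0.102 0.021 0.056]
  tab lvl 2 [ 98.8  99.5 100.3]
```

No contact either: the fingers pass where the bar is drawn and the tab hasn't moved. Try the steel tab instead, fingertips at z ≈ 12 mm, pushing from its +x side.

Request:
jog_arm:
  steps: "-0.2 1.4 0 0 0 0 -1; -0.3 1.6 0 0 0 0 -1; 0 0 0.7 0 0 0 -1; 0 0 0.4 0 0 0 -1; 0 0 0 0 0 0 -1"

```text
time_s: 28.9
position: [0.6678, -0.2546, 0.1206]
tcp_rot: [2.823, 1.0, 0.374]
contact_force: [0.7, -0.5, -0.4]
width: 0.0003
```

```bash
python3 kn.py
```

```text
28.9 tcp bay [114.8 -42.9  14.2] w 0.0003 F [ 0.6 -0.4 -0.6] M [-0.09  0.49 -0.01] j [ 0.79  0.57 -0.58  1.73  0.39  0.68 -0.84]
yaw 46.58998434531232
tab-level pts 0 dir deg 
bar top 1849 ((91.88824462890625, 5.793118476867676), (28.980833053588867, 14.325387001037598), 81.1886215209961)
```

Request:
jog_arm:
  steps: "0 0 0.25 0 0 0 -1; -0.5 -0.5 0 0 0 0 -1; -0.4 -0.4 0 0 0 0 -1; -0.4 -0.4 0 0 0 0 -1; -0.4 -0.4 0 0 0 0 -1; 0 0 0 0 0 0 -1"

```text
time_s: 29.55
position: [0.642, -0.2495, 0.1105]
tcp_rot: [2.824, 1.005, 0.372]
contact_force: [0.3, 0.1, 0.5]
width: 0.0003
```

```bash
python3 kn.py;python3 bar.py
```

```text
29.55 tcp bay [ 86.8 -41.2  11.6] w 0.0003 F [0.5 0.1 0.4] M [-0.13  0.42 -0.03] j [ 0.81  0.54 -0.58  1.8   0.39  0.64 -0.83]
yaw 46.74890108420802
tab-level pts 394 dir deg -95.29141518226803
bar top 3374 ((90.60518646240234, -0.6462879180908203), (41.89268112182617, 14.67646598815918), 81.15552520751953)Traceback (most recent call last):
  File "bar.py", line 6, in <module>
    print(n,t.sum(),cv2.minAreaRect((q[:,:2]*1e3).astype(np.float32)) if t.sum()>5 else '',q.min(0).round(3),q.max(0).round(3))
                                                                                           ~~~~~^^^
    return umr_minimum(a, axis, None, out, keepdims, initial, where)
ValueError: zero-size array to reduction operation minimum which has no identity
```

Request:
jog_arm:
  steps: "-0.4 -0.4 0 0 0 0 -1; -0.4 -0.4 0 0 0 0 -1; -0.4 -0.4 0 0 0 0 -1; 0 0 0 0 0 0 -1"

```text
time_s: 30.05
position: [0.6262, -0.2479, 0.1064]
tcp_rot: [2.822, 1.005, 0.375]
contact_force: [-0.1, -2.1, -0.3]
width: 0.0002
```

```bash
python3 kn.py
```

```text
30.05 tcp bay [ 70.4 -41.7  12.1] w 0.0002 F [ 0.1 -2.1 -0.3] M [-0.12  0.4   0.02] j [ 0.83  0.52 -0.59  1.84  0.39  0.61 -0.83]
yaw 46.75459611186897
tab-level pts 965 dir deg -99.19591131765267
bar top 3464 ((90.40076446533203, -0.5456047058105469), (41.75191116333008, 14.538564682006836), 80.01041412353516)
```

The fingers also pass through the tab position. I need to know where the fingertips really are, so I'll measure them against the reported TCP by depth from the fixed cameras.

```bash
python3 - <<'E'
from h import *
B=boxframe();M=np.linalg.inv(B);T=Ttool(arm.read_state());Ti=np.linalg.inv(T)
for n in ['side','scene']:
    i=arm.camera_info(n);im,d=arm.grab_frame(n);P=cloud(i,d);L=P@M[:3,:3].T+M[:3,3];t=P@Ti[:3,:3].T+Ti[:3,3]
    m=(np.hypot(t[...,0],t[...,1])<.025)&(L[...,2]>.022)&(np.hypot(L[...,0]-.09,L[...,1])>.028)
    print(n,m.sum(),'max tool z of finger mm',np.sort(t[m][:,2])[-8:]*1e3)
    h=np.histogram(t[m][:,2],bins=np.arange(-.12,.02,.01));print(h[0].tolist())
    u,v=proj(i,T[:3,3])[0];print('TCP px',u,v,'scene z there',L[int(round(v)),int(round(u))]*1e3)
    v0,u0=int(v),int(u);cv2.imwrite(f'pics/tip_{n}.png',cv2.resize(im[v0-40:v0+30,u0-45:u0+45],(540,420),interpolation=2)[:,:,::-1])
    # profile along tool axis
    for z in (-.08,-.06,-.05,-.04,-.03,-.02,-.01,-.004,.0):
        p=T[:3,:3]@[0,0,z]+T[:3,3];u,v=proj(i,p)[0];q=t[int(round(v)),int(round(u))]*1e3;print(int(z*1e3),q.round(0).tolist(),im[int(round(v)),int(round(u))].tolist(),end=' ; ')
    print()
E
```

```text
side 1319 max tool z of finger mm [-34.38096342 -34.10026481 -33.95436978 -33.24874666 -32.50734615
 -32.22217118 -31.14008194 -29.19033343]
[51, 0, 0, 0, 3, 23, 32, 47, 23, 1, 0, 0, 0]
TCP px 343.1745591705767 299.64162220257816 scene z there [ 70.22565403 -40.39574627   9.48291947]
-80 [-27.0, 33.0, -129.0] [32, 34, 31] ; -60 [-27.0, 35.0, -113.0] [39, 44, 41] ; -50 [-30.0, 40.0, -111.0] [41, 43, 39] ; -40 [-12.0, 15.0, -63.0] [68, 65, 57] ; -30 [-12.0, 15.0, -55.0] [63, 63, 55] ; -20 [-12.0, 16.0, -47.0] [71, 67, 55] ; -10 [7.0, -9.0, 4.0] [111, 104, 99] ; -4 [4.0, -4.0, 3.0] [106, 103, 98] ; 0 [0.0, -1.0, 3.0] [96, 91, 86] ; 
scene 1811 max tool z of finger mm [-30.81363975 -30.36328186 -30.15937054 -29.98482944 -29.74268523
 -29.74134828 -29.6636046  -28.7393381 ]
[5, 0, 5, 123, 178, 172, 163, 152, 78, 5, 0, 0, 0]
TCP px 176.3213233159139 281.9592860760183 scene z there [ 75.38398684 -42.40834719  14.26258512]
-80 [13.0, 16.0, -88.0] [44, 44, 33] ; -60 [11.0, 12.0, -67.0] [42, 38, 28] ; -50 [14.0, 17.0, -58.0] [44, 41, 33] ; -40 [11.0, 14.0, -46.0] [50, 45, 36] ; -30 [11.0, 12.0, -38.0] [55, 47, 37] ; -20 [-36.0, -42.0, 3.0] [50, 46, 41] ; -10 [-19.0, -22.0, 3.0] [53, 49, 42] ; -4 [-10.0, -12.0, 4.0] [50, 45, 39] ; 0 [3.0, 4.0, -2.0] [71, 66, 58] ;
```

The visible fingertips end about 29 mm short of the reported TCP along the tool axis. That explains everything: my "grasps" were closing just above the bar, and the cover was held by the chamfered top of its rib (12.8 mm). I'll redo the knob grasp about 26 mm deeper.

Request:
jog_arm:
  steps: "0 0 -1.5 0 0 0 0.2; 0 0 -1.5 0 0 -6 0.2; 1.1 -0.3 -0.5 0 0 -7 0.2; 1.2 -0.2 0 0 0 -7 0.2; 1.2 0 0 0 0 -7 0.2; 0.8 0 0 0 0 -6 0.2; 0 0 0 0 0 0 0.2; 0 0 0 0 0 0 0.2"

```text
time_s: 31.0
position: [0.6403, -0.2085, 0.1553]
tcp_rot: [2.349, 1.748, 0.303]
contact_force: [-0.4, -0.1, -1.1]
width: 0.0543
```

```bash
python3 kn.py; python3 - <<'E'
from h import *
B=boxframe();plan(knobT(B,.03,np.pi,x=.0903,y=-.0003),2)
E
```

```text
31.0 tcp bay [92.2 -0.8 56.7] w 0.0543 F [-0.7 -0.2 -1. ] M [-0.13  0.39 -0.01] j [ 0.89  0.49 -0.76  1.82  0.47  0.71 -0.37]
yaw 80.8991195056098
tab-level pts 119 dir deg -99.54555318198668
bar top 1748 ((90.35929107666016, 0.05077552795410156), (41.807491302490234, 13.397891998291016), 81.19306945800781)
t 31.05 dist cm 2.68 ang 0.83 rows 2 F [ 0.3  1.  -0. ] w 0.0544
0.00 -0.11 1.33 0.21 -0.06 0.35; 0.00 -0.11 1.34 0.21 -0.06 0.35
```

Request:
jog_arm:
  steps: "0 -0.1 1.4 0.2 0 0.3 0.2; 0 -0.1 1.4 0.2 0 0.3 0.2; 0 0 1.2 0 0 0 0.2; 0 0 1 0 0 0 0.2; 0 0 0.6 0 0 0 0.2; 0 0 0 0 0 0 0.2"

```text
time_s: 31.65
position: [0.653, -0.2122, 0.0937]
tcp_rot: [2.373, 1.733, 0.294]
contact_force: [0.2, 0.6, 0.0]
width: 0.0553
```

```bash
python3 kn.py
```

```text
31.65 tcp bay [87.9 -2.8 -6.1] w 0.0553 F [ 0.1  0.7 -0. ] M [-0.14  0.42  0.04] j [ 0.82  0.59 -0.68  1.81  0.55  0.64 -0.45]
yaw 79.85127653527027
tab-level pts 212 dir deg -99.28135891382612
bar top 2261 ((90.39531707763672, 0.020570755004882812), (42.18678665161133, 13.543747901916504), 80.54188537597656)
```

Request:
jog_arm:
  steps: "0 0 0 0 0 0 -1; 0 0 0 0 0 0 -1; 0 0 0 0 0 0 -1; 0 0 0 0 0 0 -1; 0 0 0 0 0 0 -1; 0 0 0 0 0 0 -1; 0 0 0 0 0 0 -1; 0 0 0 0 0 0 -1"
  grip_force: 30

```text
time_s: 32.5
position: [0.6539, -0.2123, 0.0964]
tcp_rot: [2.37, 1.731, 0.296]
contact_force: [-0.2, 1.2, -0.7]
width: 0.0137
```

Width holds at 13.7 mm (bar is 14): gripped. Turn clockwise (+tool z).

Request:
jog_arm:
  steps: "0 0 0 0 0 8 -1; 0 0 0 0 0 8 -1; 0 0 0 0 0 8 -1; 0 0 0 0 0 8 -1; 0 0 0 0 0 8 -1; 0 0 0 0 0 8 -1; 0 0 0 0 0 0 -1"

```text
time_s: 33.2
position: [0.6525, -0.2112, 0.0959]
tcp_rot: [2.969, 0.591, 0.397]
contact_force: [-0.0, 0.4, -1.2]
width: 0.014
```

```bash
sed -i 's/if t.sum()>5 else .., *q.min(0).round(3),q.max(0).round(3))/if t.sum()>5 else "")/' bar.py; python3 kn.py; python3 bar.py
```

```text
33.2 tcp bay [87.9 -1.9 -3.8] w 0.014 F [-0.4  0.4 -1.1] M [-0.5   0.25  0.01] j [ 0.67  0.53 -0.48  1.82  0.35  0.59 -1.17]
yaw 30.11280949343149
tab-level pts 215 dir deg -148.97355432518825
bar top 2167 ((90.92495727539062, -0.3023967742919922), (42.171173095703125, 14.057636260986328), 30.904481887817383)
side 45 ((77.5228271484375, -13.772266387939453), (9.64663314819336, 4.88950252532959), 39.293922424316406)
  tab lvl 72 [200.4 211.4 220.4]
scene 282 ((98.99346160888672, 2.634225845336914), (28.790725708007812, 26.15269660949707), 83.53805541992188)
  tab lvl 53 [204.7 213.6 220.5]
wrist 2747 ((91.11335754394531, -0.5729084014892578), (42.21330642700195, 16.63927459716797), 33.971858978271484)
  tab lvl 235 [205.6 211.4 217.1]
```

The tab now points at -149°, turned 0.86 rad and past half-way. Finish to the stop, then open.

Request:
jog_arm:
  steps: "0 0 0 0 0 8 -1; 0 0 0 0 0 8 -1; 0 0 0 0 0 8 -1; 0 0 0 0 0 6 -1; 0 0 0 0 0 0 -1; 0 0 0 0 0 0 -1"

```text
time_s: 34.0
position: [0.6524, -0.2101, 0.0958]
tcp_rot: [3.091, -0.203, 0.427]
contact_force: [-0.6, 0.0, -0.3]
width: 0.0138
```

```bash
python3 kn.py
```

```text
34.0 tcp bay [87.6 -0.7 -3.8] w 0.0138 F [-0.7 -0.1 -0.1] M [-0.25  0.39 -0.03] j [ 0.57  0.51 -0.35  1.82  0.23  0.57 -1.59]
yaw 0.040352297781169166
tab-level pts 219 dir deg -179.08632871002214
bar top 2203 ((90.75838470458984, -0.5873708724975586), (42.028202056884766, 13.96518611907959), 0.6531654596328735)
```

Request:
jog_arm:
  steps: "0 0 0 0 0 0 0.2; 0 0 0 0 0 0 0.2; 0 0 0 0 0 0 0.2; 0 0 0 0 0 0 0.2; 0 0 0 0 0 0 0.2; 0 0 0 0 0 0 0.2; 0 0 -1.5 0 0 0 0.2; 0 0 -2.5 0 0 0 0.2"

```text
time_s: 34.85
position: [0.6395, -0.2078, 0.1323]
tcp_rot: [3.095, -0.195, 0.419]
contact_force: [0.3, 0.1, 0.0]
width: 0.0549
```

Request:
jog_arm:
  steps: "0 0 -3 0 0 0 0.2; 0 0 -3 0 0 0 0.2; 0 0 -3 0 0 0 0.2; 0 0 -2 0 0 0 0.2; 0 0 0 0 0 0 0.2; 0 0 0 0 0 0 0.2"

```text
time_s: 35.45
position: [0.6099, -0.2043, 0.2522]
tcp_rot: [3.089, -0.192, 0.432]
contact_force: [0.1, -0.3, 0.1]
width: 0.0547
```

```bash
python3 kn.py; python3 bar.py; python3 - <<'E'
from h import *
B=boxframe();M=np.linalg.inv(B)
for n in ['wrist','side']:
    i=arm.camera_info(n);im,d=arm.grab_frame(n);L=cloud(i,d)@M[:3,:3].T+M[:3,3]
    for nm,m in [('cover',(abs(L[...,1])<.042)&(abs(L[...,1])>.012)&(L[...,0]>-.05)&(L[...,0]<.054)),('face',(abs(L[...,1])<.09)&(abs(L[...,1])>.065)&(abs(L[...,0])<.08))]:
        m=m&(L[...,2]>0)&(L[...,2]<.02)
        if m.sum()<200: continue
        for _ in range(3):
            A=np.c_[L[m][:,:2],np.ones(m.sum())];k=np.linalg.lstsq(A,L[m][:,2],rcond=None)[0];m=m&(abs(L[...,2]-L[...,:2]@k[:2]-k[2])<.002)
        print(n,nm,np.degrees(k[:2]).round(2),(k[2]*1e3).round(2),m.sum())
P0=np.load('pics/side0.npz');j=arm.camera_info('side');im,d=arm.grab_frame('side')
for nm,(u,v) in dict(jar=(332,230),disc=(254,257),spec=(380,228)).items():
    print(nm,'mean diff',np.abs(im[v-14:v+14,u-14:u+14].astype(int)-P0['im'][v-14:v+14,u-14:u+14]).mean().round(1))
E
```

```text
35.45 tcp bay [ 89.3  -0.7 158.3] w 0.0547 F [ 0.1 -0.2  0. ] M [-0.09  0.48 -0.  ] j [ 0.69  0.26 -0.44  1.79  0.09  0.84 -1.47]
yaw 0.4681065336667466
tab-level pts 261 dir deg -179.07523794807116
bar top 845 ((91.12891387939453, -0.45108461380004883), (41.43681716918945, 13.334822654724121), 0.17197945713996887)
side 242 ((88.6771240234375, -1.7416458129882812), (16.17391014099121, 40.971351623535156), 89.65287017822266)
  tab lvl 80 [145.6 182.1 195.3]
scene 294 ((91.89450073242188, -0.9013004302978516), (42.56241989135742, 14.061100959777832), 1.064667820930481)
  tab lvl 9 [163.7 187.3 189.8]
wrist 938 ((90.67366027832031, -0.32527685165405273), (42.314510345458984, 13.953760147094727), 0.07728684693574905)
  tab lvl 272 [172.2 180.2 188.1]
wrist cover [ 0.06 -0.09] 7.83 3810
wrist face [-0.   -0.07] 7.81 3295
side cover [-0.06  0.38] 9.02 922
side face [0.   0.05] 9.19 1410
jar mean diff 23.5
disc mean diff 7.9
spec mean diff 9.6
```

All good; the jar's image patch differs, so I'll check its position by depth before handing in.

```bash
python3 - <<'E'
from h import *
for n,w in [('scene',(326,267)),('side',(332,227))]:
    i=arm.camera_info(n);im,d=arm.grab_frame(n);f=np.load(f'pics/{n}0.npz')
    for D in (f['d'],d):
        P=cloud(i,D);m=(abs(P[...,0]-.66)<.08)&(abs(P[...,1])<.08)&(P[...,2]>.058)&(P[...,2]<.075);print(n,m.sum(),np.median(P[m],0).round(3) if m.sum() else '')
arm.close_job()
E
```

```text
scene 333 [ 0.67  -0.001  0.066]
scene 334 [ 0.669 -0.001  0.066]
side 181 [ 0.66  -0.003  0.066]
side 52 [ 0.666 -0.015  0.065]
the job is handed in; nothing more can be done
```

I refitted the cover and locked it: I hooked the lip under the ledge, swung the cover shut, turned the knob to its stop, let go and handed the job in at about 36 s.

**Last checks**
- **Cover:** it lies flush with the face to 0.02 mm and 0.06° in the wrist view. The side view is noisier: 0.2 mm, and 0.38° across the slope.
- **Lock:** the tab points straight over the cover at about 180° in the bay frame, roughly 1.39 rad of turn. The fingers are open and clear, with no contact force.
- **Ledge force:** the readings I took while hooking and swinging the cover stayed below about 4 N. The highest, about 14 N, came from the last press onto the shelf. I only read the force at the end of each move, so short peaks in between are not ruled out.
- **Bystanders:** the scene camera shows the jar within 1 mm of where it started. Its patch in the side picture differed, with fewer jar points there, probably because the arm hides part of it. The disc and spectacles patches barely changed; I did not measure their positions.

**What went wrong or disagreed**
- **Knob grasps:** two grasps and two pushes on the knob missed. The fingertips showed up about 29 mm short of the reported TCP along the tool axis. The cover's rib must therefore have been held by its narrow top, which fits the 12.8 mm grip width on a 16 mm rib. Going about 26 mm deeper gripped the bar.
- **Wrist turn:** I first turned the wrist the wrong way, and joints 3 and 7 reached the edge of their ranges (joint 7 read 2.57, its limit) with the TCP off target. I backed out by the other way round.
- **Roller catches:** I never saw the expected roughly 20 N at the rib. The cover probably snapped past the catches during a move.

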